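# Put the washed honing steel back into its slanted block

## Task

Slide the dust cover on the slanted wooden block all the way open (up the slope), then take the honing steel - the tool with the straight square handle and round guard - out of the drying stand and put it back in the block: its socket is hidden in the dark well under the cover, so feel around the bottom of the well with the tip until it drops in, and leave it fully home. Leave the ball-knobbed stirrer in the stand and the other things on the worktop where they are.

Things in the scene. Friction and masses are not known exactly. Their poses are not given: they have to be found in the camera images.
- block: Fixed dark wooden slanted block, 135 x 96 x 130 mm. Origin: mid mouth of a square well (36 x 36 mm) in its sloping face, 92 mm above the worktop. x points up the slope along the face, y across, z out of the face (30 deg off vertical, leaning to the right and the robot) = the bore's direction. Face (z = 0): x -38 to 78, y -48 to 48 mm; rails along x at y = -27.5 and 27.5, 6 mm wide, 7.5 high.
- well (a point): Middle of the well's flat, rigid black floor, 17 mm below the block's face (block z = -17 mm). In this floor is one blind round hole, 13.5 mm wide, 45 mm deep (bottom 62 mm below the face), parallel to block z. It lies elsewhere each time: its centre is up to 6 mm off this point in block x and in block y, and no reading gives it. A push of 3 to 5 N is enough to search; more may turn the steel in the grip.
- cover (a joint): Sliding steel dust cover over the well, between the rails (44 x 48 mm plate, its top 5 mm above the face). 0 = shut, 0.046 m = fully open, up the slope (block +x), where it hits a stop; starts nearly shut (0 to 8 mm). It slides with about 3 N of friction and stays where it is left.
- cover_bar (a point): Middle of the top of the upright push bar on the cover: 7 mm thick along the slope, 36 mm wide across it, standing 15 mm proud of the cover plate; top 20 mm above the block's face. It moves with the cover; with the cover shut it is at block x = -14 mm.
- honing_steel: Loose honing steel, 90 to 160 g, 142 mm long, upright in one hole of the stand, handle up (may lean up to 4 deg). Origin: the tip (lower end); z along it to the handle end. Steel rod 10 mm in diameter (tip edge chamfered 1.5 mm) from 0 to 72 mm, guard 28 mm in diameter from 72 to 77, square black handle 22 x 22 mm from 77 to 142 mm, its flats facing x and y (at first as the stand).
- stand: Fixed wooden drying stand, 56 x 136 x 52 mm, on the board over the hob. Origin: centre of its underside; y along its length. Two vertical holes 12.5 mm wide and 40 mm deep at y = -42 and +42 mm: one holds the honing steel, the other the stirrer; which is which changes.
- ball_stirrer: Loose stirrer that stands in the other hole: 10 mm steel rod with a black ball 36 mm in diameter at the top, 123 mm long, no guard. Origin: its lower tip. To be left in the stand.
- mug_a: White mug on the board, 98 x 128 x 90 mm, origin under it; a bystander.
- glass_bowl: Glass bowl, 97 mm wide, 58 mm high, origin under it; a bystander.
- milk_jug: Steel milk jug, 77 x 112 x 84 mm, origin under it; a bystander.
- lemon: Lemon, 72 x 57 x 58 mm, origin under it; a bystander.
- tablespoon: Tablespoon lying down, 188 mm long, 16 mm high; a bystander.
- peeler: Peeler lying on the worktop, 170 mm long, 18 mm high; a bystander.

How it is judged:
By the outcome, as a careful person would: the job done as asked, in the order asked, and still so for the second after the job is handed in, with the robot touching nothing.
It also fails if it takes over 61 s, if anything falls off the work surface, if the arm or the gripper's body presses on something with over 40 N, if the wrist force passes 120 N, or if a joint passes its speed limit or range.

## Robot

A 7-joint arm with a two-finger parallel gripper is mounted at the origin on a cart in front of the work surface, level with it; the furniture and walls round the work are solid. World frame = base frame: x ahead of the robot, y to its left, z up, the work surface at z = 0. Lengths are in mm, angles in degrees, forces in N, time in s.
With the tool pointing down it reaches from about 400 to 850 mm from the base axis. Payload 6.9 kg.
Tool frame: the origin (TCP) lies midway between the tips of the shut fingers; the grasp point (between the pads) lies 19 mm behind it; x points along the fingers, y is the direction in which the jaws open and shut, and the axes are right-handed (so a half turn about x gives the same grasp; the last joint's range is limited). The gripper opens to 85 mm and grips with 20 to 120 N. Pads are 22 mm wide; open, the fingers measure 114 mm over their backs; the gripper's body (76 mm by 85 mm) begins 54 mm behind the grasp point. The pads swing forward as they close: fully open they stand 13 mm farther back than shut.
Start: joints at [83.165, 29.078, -13.613, 85.955, 7.202, 65.827, -8.869], TCP at [139.29, -609.269, 202.575] pointing down, gripper open.
Joint ranges: [-176.47, 176.47], [-13.61, 117.27], [-81.72, 77.17], [0.22, 143.17], [-87.28, 267.28], [10, 112.55], [-165.47, 165.47]. Speed limits (degrees/s): [136.94, 136.94, 180, 180, 180, 180, 180].

## Interface

Orientations are given as a 3x3 rotation matrix whose columns are the frame's x, y, z axes.
In Python, from plant import r, eyes gives the robot as it stands. The module is installed in compiled form; this text tells all that it offers.
- The arm moves only by the tool play_rows, never from a script. Its arguments are lists of equal length, an entry for each row: "delta_pos": the shift along the tool's x, y, z normalised to -1 to 1, where 1 is 20 cm, a list of three; "dr": the turn, a rotation vector about the tool's x, y, z normalised to -1 to 1, where 1 is 30 degrees, a list of three; "grip": the opening, from 0 (shut) to 1 (fully open). In form: {"delta_pos": [[tx, ty, tz], ...], "dr": [[ax, ay, az], ...], "grip": [grip, ...]}. A call has 1 to 20 rows; each row is the pose to reach, as a shift and turn from the pose measured when the call began, along the tool's axes at that moment; what a row does not reach only later rows make up. A row lasts 1/10 s, in which the tool goes at most 50 mm and 8.59 degrees, less where a joint would pass 70% of its speed; a pose out of reach is approached as far as the arm can. A call with a number of a shift or a turn outside -1 to 1 is refused whole. A call with a gripper value outside its range is refused whole. The fingers move at their own pace and stop on an object; "grip_force" is the grip in N (left out, the last holds). Time passes only in rows, so rows that repeat a pose let the fingers close. It gives the time, the measured TCP pose, the force and the opening at its end, in the units of the state.
- r.get_state(): the state, without advancing time (a new reading comes with each control period).
- eyes.camera(name): name is "side" or "top"; returns the picture (384x512x3 uint8, red, green, blue); there is no depth.
- eyes.calibration(name): a dict with "K" (3x3 intrinsics, pixels), "cam_to_world" (4x4, takes a point from camera to world coordinates). Camera axes: x right, y up, looking along -z (the intrinsics and any distortion apply to the point x, -y, -z); pixel columns grow to the right and rows downward; lengths in mm; the calibration is good to about 2 mm. A picture is of the moment at which its call begins. calibration takes no time and is no camera call.
- r.close_job(): hands the job in, once; it reports no verdict.
The state is a dict: "time": time; "qpos": joint angles; "qd": joint speeds; "joint_efforts": joint torques, N m; "position": TCP position; "tool_rot": TCP orientation; "contact_force": force on the tool from outside, world axes, zero at the start; "ft_torque": the same for the moment, N m; "opening": finger opening in mm.
Only numpy, scipy, OpenCV 4.12 (cv2) and the standard library are available. Lean on these libraries where they do the work, as an engineer would, in place of code of your own. Each camera call takes 0.05 s, during which the arm holds its last target.

## Working session

There is one attempt and no reset: what is moved stays moved. The work goes in short steps, Python scripts to look and compute and a tool call to move; the robot and the scene stay as the last step left them, time stands still between calls to the robot, and variables do not carry over. Pictures are saved under pics/ and viewed, and the job is handed in when it is done.

Besides the shell and the picture viewer there is one more tool, called after "Call:" by a JSON object that holds its "op" and its "data", one argument or row to a line. play_rows: Moves the arm, as the interface text tells. Its arguments: {"type":"object","properties":{"delta_pos":{"type":"array","items":{"type":"array","items":{"type":"number","minimum":-1,"maximum":1}}},"dr":{"type":"array","items":{"type":"array","items":{"type":"number","minimum":-1,"maximum":1}}},"grip":{"type":"array","items":{"type":"number"}},"grip_force":{"type":"number"}},"required":["delta_pos","dr","grip"]}

```bash
mkdir -p pics; cat > a.py <<'E'
from plant import r, eyes
import cv2, numpy as np, json
s=r.get_state()
for k,v in s.items(): print(k,np.round(np.array(v),3).tolist())
for n in ("side","top"):
    im=eyes.camera(n); cv2.imwrite(f"pics/{n}0.png",im[:,:,::-1])
    c=eyes.calibration(n); print(n,{k:np.round(np.array(v),4).tolist() for k,v in c.items()})
E
python3 a.py
```

```text
time 0.0
qpos [83.164, 29.126, -13.609, 86.008, 7.202, 65.825, -8.869]
qd [0.002, -0.014, -0.07, -0.02, -0.032, -0.053, -0.019]
joint_efforts [-0.0, -62.059, -2.186, -24.965, 0.013, 0.012, -0.0]
position [139.13, -608.773, 201.728]
tool_rot [[-0.0, 0.223, -0.975], [0.002, -0.975, -0.223], [-1.0, -0.002, 0.0]]
contact_force [0.576, -0.327, -0.095]
ft_torque [-0.025, -0.045, -0.01]
opening 85.345
side {'K': [[366.0463, 0.0, 254.1117], [0.0, 366.0463, 192.2343], [0.0, 0.0, 1.0]], 'cam_to_world': [[0.9999, 0.0105, 0.0104, 586.8852], [0.006, 0.355, -0.9348, -1211.6424], [-0.0135, 0.9348, 0.3549, 471.7628], [0.0, 0.0, 0.0, 1.0]]}
top {'K': [[463.153, 0.0, 259.487], [0.0, 463.153, 187.2428], [0.0, 0.0, 1.0]], 'cam_to_world': [[0.0042, 0.9823, -0.187, 262.5237], [-0.9999, 0.0021, -0.0111, -239.3134], [-0.0105, 0.1871, 0.9823, 1619.1755], [0.0, 0.0, 0.0, 1.0]]}
```

View pics/side0.png

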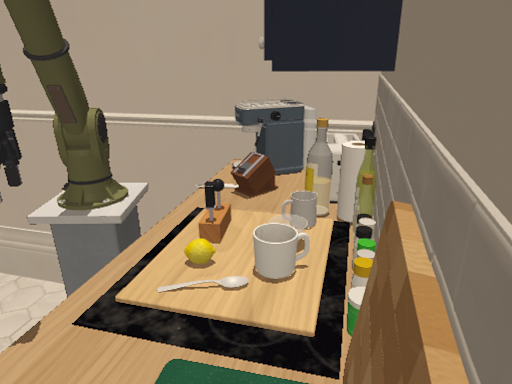

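View pics/top0.png

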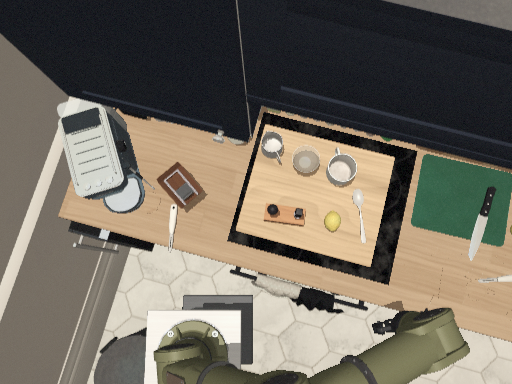

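```bash
cat > b.py <<'E'
import cv2
t=cv2.imread("pics/top0.png"); s=cv2.imread("pics/side0.png")
def crop(im,x,y,w,h,f,n): cv2.imwrite(n,cv2.resize(im[y:y+h,x:x+w],None,fx=f,fy=f,interpolation=cv2.INTER_CUBIC))
crop(t,150,155,64,64,9,"pics/c_tb.png")
crop(t,250,190,70,50,10,"pics/c_ts.png")
crop(s,220,145,64,56,10,"pics/c_sb.png")
crop(s,190,170,60,75,8,"pics/c_ss.png")
E
python3 b.py
```

```text
(no output)
```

View pics/c_tb.png

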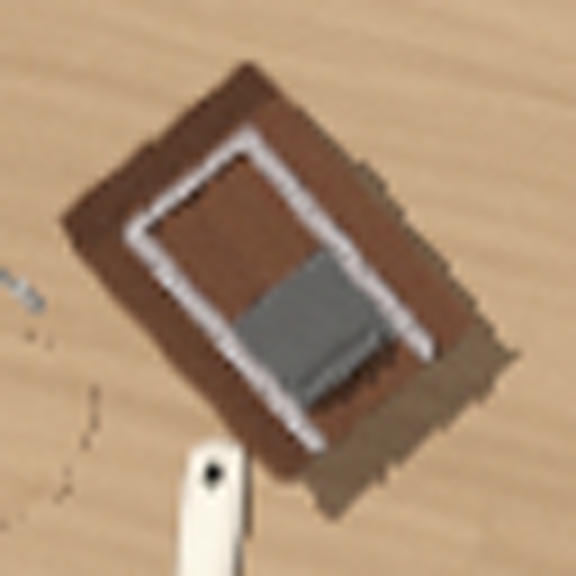

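View pics/c_ts.png

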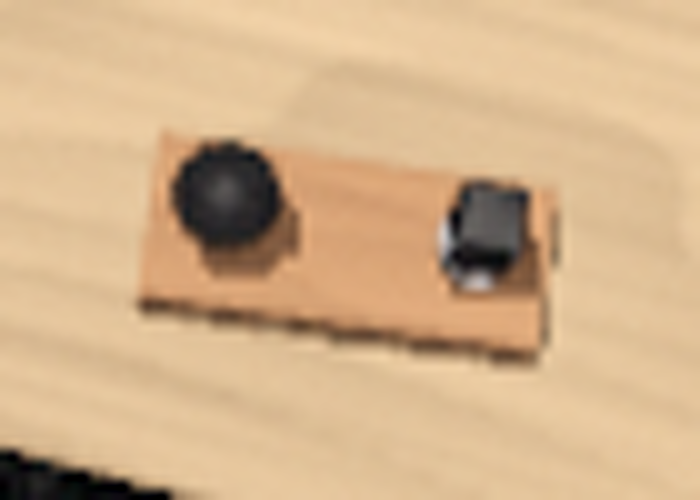

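View pics/c_sb.png

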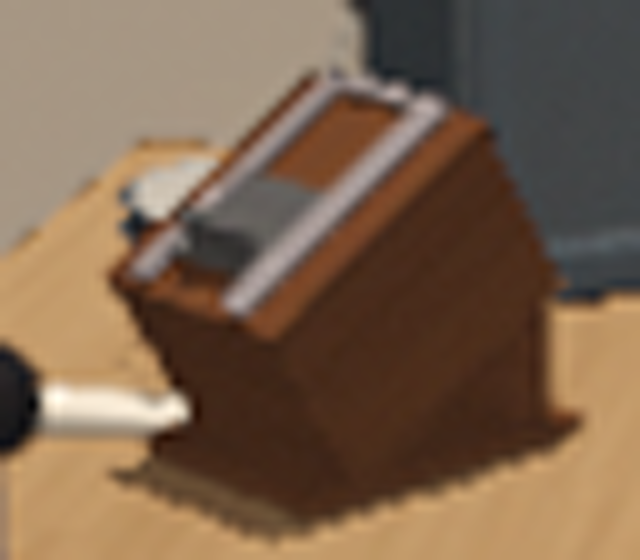

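View pics/c_ss.png

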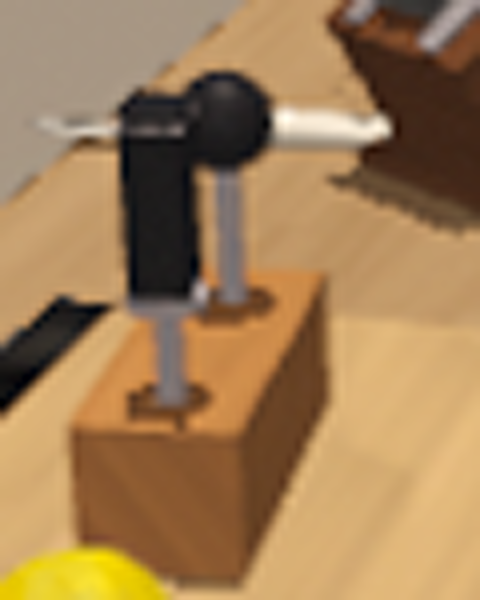

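```bash
cat > h.py <<'E'
from plant import r, eyes
import numpy as np
C={n:eyes.calibration(n) for n in ("side","top")}
def ray(n,u,v):
    K=np.array(C[n]["K"]);T=np.array(C[n]["cam_to_world"])
    d=np.array([(u-K[0,2])/K[0,0],-(v-K[1,2])/K[1,1],-1.])
    return T[:3,3],T[:3,:3]@d
def onz(n,u,v,z):
    o,d=ray(n,u,v); return o+d*(z-o[2])/d[2]
def tri(pt,ps):
    o1,d1=ray("top",*pt);o2,d2=ray("side",*ps)
    A=np.stack([d1,-d2],1);t=np.linalg.lstsq(A,o2-o1,rcond=None)[0]
    a=o1+d1*t[0];b=o2+d2*t[1];return (a+b)/2,np.linalg.norm(a-b)
def proj(n,p):
    K=np.array(C[n]["K"]);T=np.array(C[n]["cam_to_world"])
    q=T[:3,:3].T@(np.array(p)-T[:3,3]); return np.array([K[0,2]+K[0,0]*q[0]/-q[2],K[1,2]-K[1,1]*q[1]/-q[2]])
E
cat > c.py <<'E'
from h import *
np.set_printoptions(precision=1,suppress=True)
def T(x,y,ox=150,oy=155,f=9): return ((x+.5)/f-.5+ox,(y+.5)/f-.5+oy)
def S(x,y,ox=220,oy=145,f=10): return ((x+.5)/f-.5+ox,(y+.5)/f-.5+oy)
print("block top view")
for nm,p,z in [("lowR",(475,335),73),("lowL",(285,478),73),("upR",(280,100),131),("upL",(92,250),131),("backR",(250,60),106),("railUpR",(250,130),0),]:
    print(nm,onz("top",*T(*p),z))
print("rail low ends"); print(onz("top",*T(428,350),82),onz("top",*T(315,443),82))
print("block side view")
for nm,p,z in [("lowL",(115,278),73),("lowR",(268,338),73),("upR",(490,125),131),("upL",(315,72),131)]:
    print(nm,onz("side",*S(*p),z))
print("stand: tri")
T2=lambda x,y:T(x,y,250,190,10); S2=lambda x,y:S(x,y,190,170,8)
print("handle top", tri(T2(497,205),S2(160,105)))
print("handle top side", )
print("ball", tri(T2(226,195),S2(228,120)))
for nm,a,b in [("far-left corner?",(165,130),None),("",(555,187),(82,430))]: print(onz("top",*T2(*a),70))
print("stand top corners tri nearright: ",tri(T2(535,350),S2(78,430)),tri(T2(555,187),S2(243,430)),tri(T2(140,300),S2(150,272)),tri(T2(165,130),S2(328,275)))
E
python3 c.py
```

```text
block top view
lowR [540.8 -27.8  73. ]
lowL [486.1  42.1  73. ]
upR [617.9  38.4 131. ]
upL [561.6 105.2 131. ]
backR [639.2  54.9 106. ]
railUpR [636.9  74.4   0. ]
rail low ends
[533.4 -11.5  82. ] [498.1  29.7  82. ]
block side view
lowL [491.1  42.5  73. ]
lowR [547.8 -26.9  73. ]
upR [625.4  32.  131. ]
upL [563.  108.7 131. ]
stand: tri
handle top (array([ 465.8, -348.5,  170.8]), np.float64(0.8388874974657172))
handle top side
ball (array([ 475.4, -263.4,  135.1]), np.float64(4.031609039957659))
[ 504.8 -244.2   70. ]
[ 485.7 -375.8   70. ]
stand top corners tri nearright:  (array([ 433.6, -367.9,   67.7]), np.float64(5.771786309979514)) (array([ 487.8, -375.3,   70.8]), np.float64(4.492658798983261)) (array([ 445.3, -236.3,   68.4]), np.float64(3.8885816954185666)) (array([ 506.6, -244. ,   69. ]), np.float64(3.2053780957157416))
```

```bash
cat > d.py <<'E'
from h import *
from scipy.optimize import least_squares
np.set_printoptions(precision=2,suppress=True)
def T(x,y,ox=150,oy=155,f=9): return ((x+.5)/f-.5+ox,(y+.5)/f-.5+oy)
def S(x,y,ox=220,oy=145,f=10): return ((x+.5)/f-.5+ox,(y+.5)/f-.5+oy)
obs=[("top",T(475,335),(-38,-48,0)),("top",T(285,478),(-38,48,0)),("top",T(280,100),(78,-48,0)),("top",T(92,250),(78,48,0)),
("side",S(115,278),(-38,48,0)),("side",S(268,338),(-38,-48,0)),("side",S(490,125),(78,-48,0)),("side",S(315,72),(78,48,0))]
def R(psi):
    c,s=np.cos(psi),np.sin(psi);h=np.sqrt(3)/2
    return np.array([[c*h,-s,-c/2],[s*h,c,-s/2],[.5,0,h]])
def f(q,o):
    return np.concatenate([(proj(n,R(q[2])@np.array(p)+[q[0],q[1],92])-np.array(u)) for n,u,p in o])
for o in (obs,obs[:4],obs[4:]):
    s=least_squares(f,[540,30,.69],args=(o,)); print(s.x[:2],np.degrees(s.x[2]),s.fun)
s=least_squares(f,[540,30,.69],args=(obs,)); 
import cv2
for n,(ox,oy,w,h,k) in {"top":(150,155,64,64,9),"side":(220,145,64,56,10)}.items():
    im=cv2.imread(f"pics/{n}0.png");im=cv2.resize(im[oy:oy+h,ox:ox+w],None,fx=k,fy=k,interpolation=cv2.INTER_CUBIC)
    pts=[(x,y,0) for x in(-38,78) for y in(-48,48)]+[(x,y,7.5) for x in (-34,74) for y in (-27.5,27.5)]+[(-14+c,y,20) for c in (0,8) for y in (-18,18)]
    for p in pts:
        u=(proj(n,R(s.x[2])@np.array(p)+[s.x[0],s.x[1],92])-[ox,oy]+.5)*k-.5
        cv2.circle(im,tuple(int(a) for a in u),3,(0,255,0),-1)
    cv2.imwrite(f"pics/chk_{n}.png",im)
E
python3 d.py
```

```text
[540.81  28.54] 39.81815237678554 [ 0.53 -1.58 -0.67  0.39  1.12 -1.62 -1.06 -0.12 -1.71 -0.14 -0.48  0.24
 -0.58 -0.22 -0.27  0.01]
[538.34  28.39] 39.78202854503279 [ 0.55 -0.86 -0.66  1.11  1.15 -0.9  -1.04  0.6 ]
[543.48  28.84] 39.75704294959969 [-0.95 -0.18  0.29  0.2   0.18 -0.24  0.47 -0.02]
```

View pics/chk_top.png

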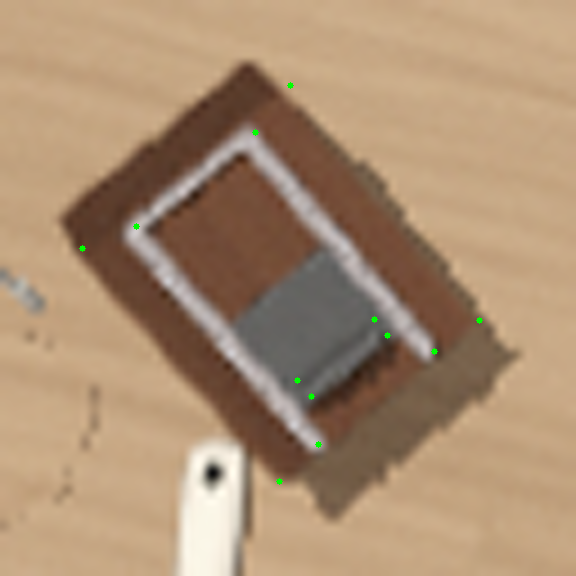

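View pics/chk_side.png

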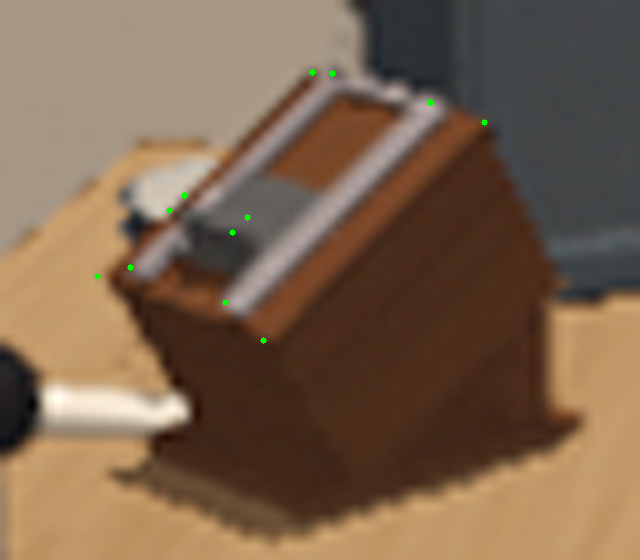

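```bash
cat >> h.py <<'E'
from scipy.spatial.transform import Rotation as Ro
def RB(psi):
    c,s=np.cos(psi),np.sin(psi);h=np.sqrt(3)/2
    return np.array([[c*h,-s,-c/2],[s*h,c,-s/2],[.5,0,h]])
B=RB(np.radians(39.8)); BO=np.array([541.,28.5,92.])
RT=np.stack([-B[:,2],-B[:,1],-B[:,0]],1)
def blk(p): return BO+B@np.array(p,float)
def inb(p): return B.T@(np.array(p)-BO)
def delta(pos,rot):
    s=r.get_state();p=np.array(s["position"]);R0=np.array(s["tool_rot"])
    d=R0.T@(np.array(pos)-p)/200; w=Ro.from_matrix(R0.T@rot).as_rotvec(degrees=True)/30
    print("dpos",np.round(d,4).tolist(),"dr",np.round(w,4).tolist())
def st():
    s=r.get_state();np.set_printoptions(precision=2,suppress=True)
    print("t",round(s["time"],2),"pos",np.array(s["position"]),"inblk",inb(s["position"]),"op",s["opening"],"Fblk",B.T@np.array(s["contact_force"]),"q",np.array(s["qpos"]))
E
python3 - <<'E'
from h import *
st()
print(blk((-42,0,60)),RT)
delta(blk((-42,0,60)),RT)
delta([330,-330,260],np.array(r.get_state()["tool_rot"]))
E
```

```text
t 0.1 pos [ 139.11 -608.82  201.83] inblk [-565.79 -232.39  453.48] op 85.6508285934764 Fblk [-0.28  0.33  0.2 ] q [ 83.17  29.12 -13.61  86.     7.2   65.83  -8.87]
[490.01 -13.99 122.96] [[ 0.38  0.64 -0.67]
 [ 0.32 -0.77 -0.55]
 [-0.87 -0.   -0.5 ]]
dpos [0.3982, -2.5077, -2.3733] dr [-0.8774, 0.9808, -0.232]
dpos [-0.2891, -1.1468, -1.2412] dr [0.0, 0.0, 0.0]
```

Call:
{"op": "play_rows", "data": {
  "delta_pos": [
    [-0.15,-0.2,-0.2],
    [-0.25,-0.4,-0.4],
    [-0.3,-0.6,-0.6],
    [-0.3,-0.8,-0.8],
    [-0.3,-1.0,-1.0],
    [-0.3,-1.0,-1.0],
    [-0.3,-1.0,-1.0]
  ],
  "dr": [
    [0,0,0],
    [0,0,0],
    [0,0,0],
    [0,0,0],
    [0,0,0],
    [0,0,0],
    [0,0,0]
  ],
  "grip": [0,0,0,0,0,0,0]
}}

```text
time: 0.8
position: [293.3, -363.9, 262.8]
tool_rot: [[0.001, 0.232, -0.973], [0.003, -0.973, -0.232], [-1.0, -0.002, -0.002]]
contact_force: [-0.9, -0.6, -0.1]
opening: 0.1
```

```bash
python3 - <<'E'
from h import *
st()
delta(blk((-42,0,80)),RT)
E
```

```text
t 0.8 pos [ 293.29 -363.86  262.8 ] inblk [-296.92 -142.88  368.65] op 0.10195561468562739 Fblk [-1.    0.1   0.51] q [ 63.93  12.5  -19.73 102.4    4.41  65.93 -33.76]
dpos [0.6186, -1.4501, -1.3163] dr [-0.8604, 0.9774, -0.2269]
```

Call:
{"op": "play_rows", "data": {
  "delta_pos": [
    [0,-0.2,-0.2],
    [0,-0.4,-0.35],
    [0,-0.6,-0.5],
    [0.1,-0.8,-0.7],
    [0.1,-1.0,-0.85],
    [0.1,-1.0,-0.9],
    [0.1,-1.0,-0.9],
    [0.1,-1.0,-0.9]
  ],
  "dr": [
    [-0.14,0.16,-0.04],
    [-0.28,0.32,-0.08],
    [-0.42,0.48,-0.12],
    [-0.56,0.64,-0.15],
    [-0.7,0.8,-0.19],
    [-0.86,0.98,-0.227],
    [-0.86,0.98,-0.227],
    [-0.86,0.98,-0.227]
  ],
  "grip": [0,0,0,0,0,0,0,0]
}}

```text
time: 1.6
position: [421.4, -129.0, 243.3]
tool_rot: [[0.384, 0.637, -0.669], [0.319, -0.771, -0.551], [-0.867, -0.002, -0.499]]
contact_force: [0.6, -0.3, 0.3]
opening: 0.2
```

```bash
python3 - <<'E'
from h import *
st()
delta(blk((-42,0,50)),RT)
E
```

```text
t 1.6 pos [ 421.41 -128.99  243.31] inblk [-91.22 -44.45 227.39] op 0.16593013553258207 Fblk [ 0.37 -0.63  0.08] q [ 67.76   8.32 -32.92 121.04 -33.2   48.81   6.49]
dpos [0.8865, -0.224, -0.246] dr [-0.0088, 0.002, -0.0014]
```

Call:
{"op": "play_rows", "data": {
  "delta_pos": [
    [0.2,-0.1,-0.1],
    [0.4,-0.22,-0.24],
    [0.6,-0.22,-0.25],
    [0.8,-0.22,-0.25],
    [0.95,-0.22,-0.25],
    [0.95,-0.22,-0.25],
    [0.95,-0.22,-0.25]
  ],
  "dr": [
    [0,0,0],
    [0,0,0],
    [0,0,0],
    [0,0,0],
    [-0.009,0.002,0],
    [-0.009,0.002,0],
    [-0.009,0.002,0]
  ],
  "grip": [0,0,0,0,0,0,0]
}}

```text
time: 2.3
position: [500.3, -7.3, 103.9]
tool_rot: [[0.384, 0.639, -0.666], [0.32, -0.769, -0.553], [-0.866, -0.0, -0.5]]
contact_force: [1.5, -0.6, 1.0]
opening: -0.0
```

```bash
cat > snap.py <<'E'
import sys,cv2
from h import *
st()
n,x,y,w,h,k,out=sys.argv[1],*map(int,sys.argv[2:7]),sys.argv[7]
im=eyes.camera(n)[:,:,::-1];cv2.imwrite(f"pics/raw_{out}",im)
cv2.imwrite("pics/"+out,cv2.resize(im[y:y+h,x:x+w],None,fx=k,fy=k,interpolation=cv2.INTER_CUBIC))
E
python3 snap.py side 210 120 80 80 7 p1.png
python3 -c "
from h import *
delta(blk((-42,0,9)),RT)"
```

```text
t 2.3 pos [500.26  -7.3  103.92] inblk [-40.99  -1.42  37.43] op -0.01703551653569525 Fblk [ 1.12 -1.42  0.52] q [ 46.71  24.76 -41.26 132.68 -38.77  10.82  -2.21]
dpos [0.1454, -0.0102, 0.0056] dr [-0.0022, -0.0005, -0.0044]
```

View pics/p1.png

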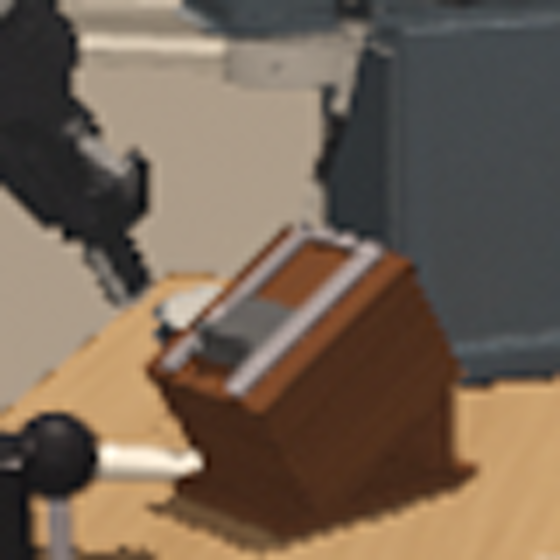

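Call:
{"op": "play_rows", "data": {
  "delta_pos": [
    [0.05,0,0],
    [0.1,0,0],
    [0.14,-0.01,0],
    [0.14,-0.01,0],
    [0.14,-0.01,0]
  ],
  "dr": [
    [0,0,0],
    [0,0,0],
    [0,0,0],
    [0,0,0],
    [0,0,0]
  ],
  "grip": [0,0,0,0,0]
}}

```text
time: 2.85
position: [510.5, 1.7, 81.6]
tool_rot: [[0.388, 0.637, -0.666], [0.317, -0.77, -0.553], [-0.865, 0.004, -0.501]]
contact_force: [0.3, 0.5, -0.7]
opening: 0.0
```

```bash
python3 snap.py side 210 120 80 80 7 p2.png
python3 -c "
from h import *
delta(blk((-42,0,9)),RT)"
```

```text
t 2.85 pos [510.54   1.72  81.63] inblk [-40.29  -1.07  11.29] op 0.03025631595946368 Fblk [ 0.12  0.22 -0.86] q [ 37.    26.13 -30.74 133.56 -69.04  10.42  27.88]
dpos [0.0111, -0.0051, 0.0079] dr [-0.0018, -0.002, -0.0088]
```

View pics/p2.png

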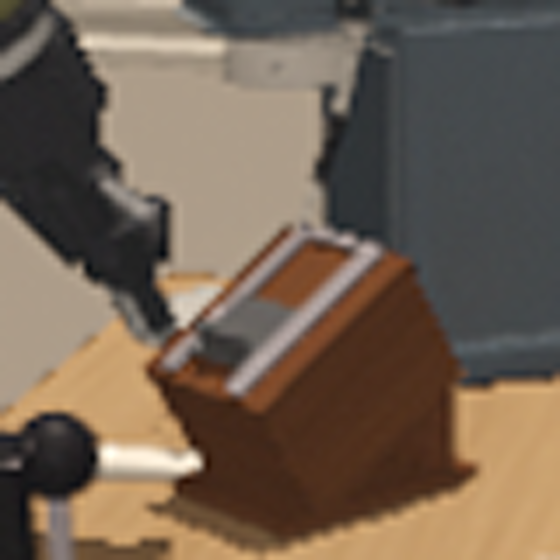

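Call:
{"op": "play_rows", "data": {
  "delta_pos": [
    [0.005,-0.005,-0.02],
    [0.005,-0.005,-0.04],
    [0.005,-0.005,-0.06],
    [0.005,-0.005,-0.08],
    [0.005,-0.005,-0.1],
    [0.005,-0.005,-0.12],
    [0.005,-0.005,-0.12]
  ],
  "dr": [
    [0,0,0],
    [0,0,0],
    [0,0,0],
    [0,0,0],
    [0,0,0],
    [0,0,0],
    [0,0,0]
  ],
  "grip": [0,0,0,0,0,0,0]
}}

```text
time: 3.6
position: [526.7, 16.7, 93.0]
tool_rot: [[0.388, 0.639, -0.665], [0.317, -0.77, -0.554], [-0.865, 0.004, -0.501]]
contact_force: [0.9, -0.4, -0.4]
opening: 0.4
```

```bash
python3 snap.py side 210 120 80 80 7 p3.png
python3 -c "
from h import *
delta(blk((0,0,9)),RT)"
```

```text
t 3.6 pos [526.68  16.69  93.01] inblk [-15.57   0.09  10.16] op 0.36296609448195627 Fblk [ 0.22 -0.87 -0.62] q [ 30.49  24.55 -25.11 131.39 -65.33  13.14  21.57]
dpos [0.0059, 0.0005, -0.0801] dr [-0.0001, -0.0022, -0.0087]
```

View pics/p3.png

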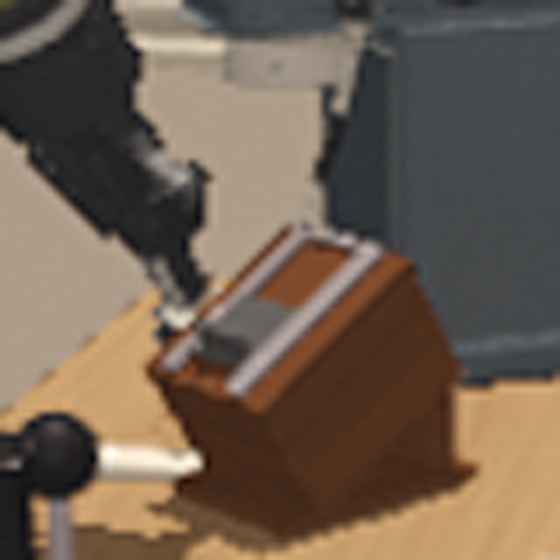

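```bash
python3 - <<'E'
from h import *
import cv2
st()
p=r.get_state()["position"]
for n,(x,y,w,h,k) in {"side":(210,120,80,80,7),"top":(150,150,70,70,8)}.items():
    im=eyes.camera(n)[:,:,::-1]
    im=cv2.resize(im[y:y+h,x:x+w],None,fx=k,fy=k,interpolation=cv2.INTER_CUBIC)
    for q,c in ((p,(0,255,0)),(blk((-14,18,20)),(0,0,255)),(blk((-14,-18,20)),(0,0,255))):
        u=(proj(n,q)-[x,y]+.5)*k-.5;print(n,u); cv2.circle(im,tuple(int(a) for a in u),4,c,-1)
    cv2.imwrite(f"pics/p4{n}.png",im)
E
```

```text
t 3.65 pos [526.36  16.45  92.79] inblk [-16.03   0.11  10.16] op 9.824812393555264e-05 Fblk [-0.42  0.36 -0.57] q [ 30.54  24.56 -25.13 131.43 -65.36  13.11  21.62]
side [215.98 346.78]
side [188.89 322.09]
side [232.7  337.64]
top [309.59 363.04]
top [276.63 391.97]
top [344.81 337.54]
```

View pics/p4side.png

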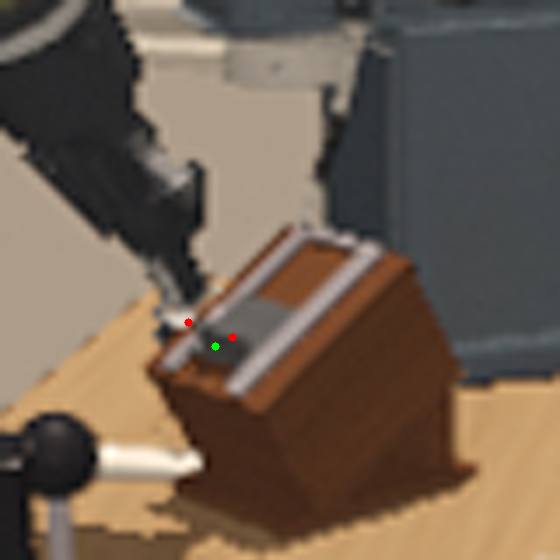

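View pics/p4top.png

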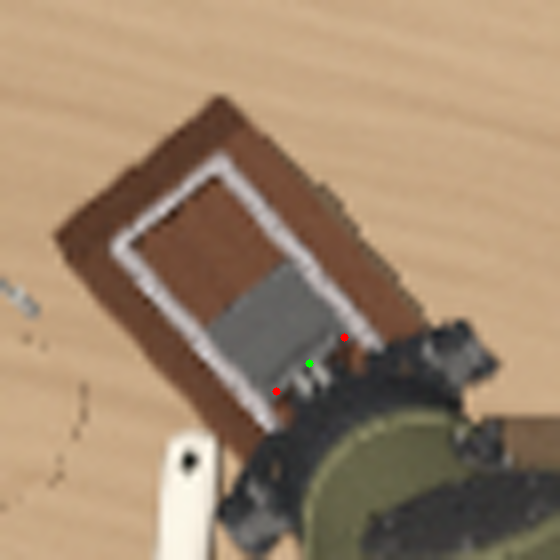

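```bash
python3 - <<'E'
from h import *
p,e=tri((150+308/8,150+378/8),(210+175/7,120+330/7)); print(p,e,inb(p))
import cv2
im=cv2.imread("pics/raw_p3.png")
x,y,w,h,k=222,150,36,30,20
im2=cv2.resize(im[y:y+h,x:x+w],None,fx=k,fy=k,interpolation=cv2.INTER_CUBIC);cv2.imwrite("pics/p5.png",im2)
E
```

```text
[512.3075026   13.12914851 102.2147556 ] 9.212198516920548 [-22.50411373   6.55717394  24.78773992]
```

View pics/p5.png

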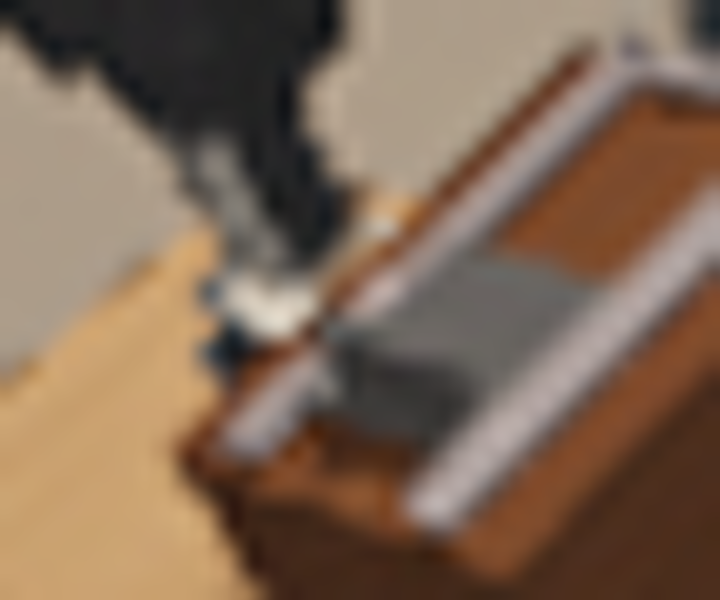

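```bash
python3 - <<'E'
from h import *
for n,p in (("p1",[500.26,-7.3,103.92]),("p2",[510.54,1.72,81.63]),("p3",[526.7,16.7,93])):
    print(n,(proj("side",p)-[210,120]+.5)*7-.5)
    print(n," 20 back",(proj("side",np.array(p)-20*RT[:,0])-[210,120]+.5)*7-.5)
E
```

```text
p1 [160.22956814 339.97612401]
p1  20 back [142.3940722  309.87005153]
p2 [183.5588758  377.38875889]
p2  20 back [166.17577571 348.02753525]
p3 [216.672044   346.21305914]
p3  20 back [199.73682153 316.78265625]
```

Call:
{"op": "play_rows", "data": {
  "delta_pos": [
    [0,0,0.04],
    [0,0,0.08],
    [0,0,0.12],
    [0,0,0.15],
    [0.02,0,0.15],
    [0.03,0,0.15],
    [0.03,0,0.15]
  ],
  "dr": [
    [0,0,0],
    [0,0,0],
    [0,0,0],
    [0,0,0],
    [0,0,0],
    [0,0,0],
    [0,0,0]
  ],
  "grip": [0,0,0,0,0,0,0]
}}

```text
time: 4.45
position: [508.3, 1.5, 72.1]
tool_rot: [[0.387, 0.638, -0.666], [0.317, -0.77, -0.553], [-0.866, 0.003, -0.501]]
contact_force: [0.5, 0.3, 0.4]
opening: -0.2
```

```bash
python3 snap.py side 210 130 60 60 10 p6.png; python3 -c "
from h import *
p=r.get_state()['position']
print((proj('side',p)-[210,130]+.5)*10-.5)"
```

```text
t 4.45 pos [508.31   1.54  72.08] inblk [-46.66   0.21   3.93] op -0.2066058828691719 Fblk [ 0.68 -0.07  0.11] q [ 35.01  26.89 -27.93 134.39 -79.73  10.9   39.18]
[257.00714382 465.153193  ]
```

View pics/p6.png

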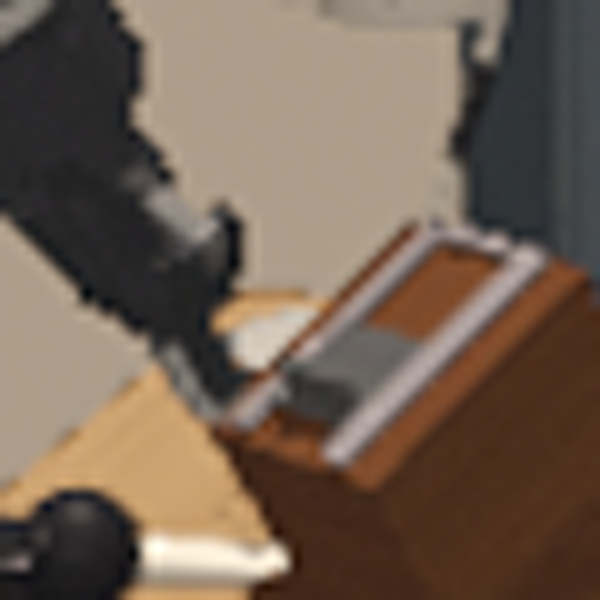

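```bash
python3 snap.py top 160 165 50 50 12 p7.png; python3 -c "
from h import *
p=r.get_state()['position']
print((proj('top',p)-[160,165]+.5)*12-.5)"
```

```text
t 4.5 pos [508.36   1.59  72.25] inblk [-46.51   0.22   4.05] op 0.30128327385687165 Fblk [ 0.5  -0.04 -0.59] q [ 35.01  26.87 -27.94 134.38 -79.67  10.9   39.13]
[407.05555434 440.03226552]
```

View pics/p7.png

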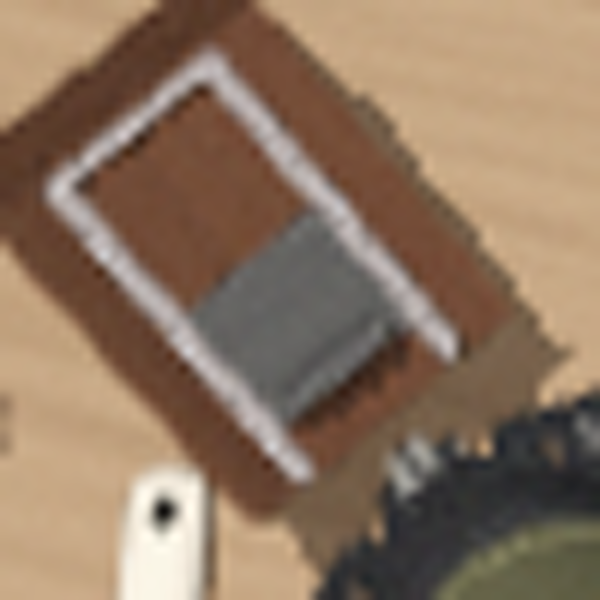

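```bash
python3 - <<'E'
from h import *
for s in ((232.5,171),(231,169),(233,172)):
  for t in ((194.2,203.4),(194,202)):
    p,e=tri(t,s); print(p,e,inb(p))
for z in (60,80,100,120): print(z,onz("top",194.2,203.4,z),onz("side",232.5,171,z))
E
```

```text
[498.82137074  -4.14968028  92.43991874] 2.005445282751652 [-45.94311164   1.91473829  27.03324228]
[501.1204647   -3.74916348  92.8111928 ] 2.7153419044133233 [-44.00573843   0.7507764   26.3434097 ]
[495.7773041   -5.66906613 100.55414326] 1.5685532942070537 [-44.75365186   2.69595576  35.71600678]
[498.06271609  -5.2826306  100.93689905] 6.26357658451067 [-42.8274471    1.52993343  35.04588026]
[499.9083052   -3.47124943  88.48813055] 2.9572970580627467 [-46.81972158   1.74020824  22.97622131]
[502.21378261  -3.06645222  88.85655164] 1.7758798428805072 [-44.87715476   0.57544882  22.28009587]
60 [502.81423512   0.69353292  60.        ] [492.3118522  99.838998   60.       ]
80 [499.73195871  -2.38510659  80.        ] [496.90543663  36.1381733   80.        ]
100 [496.64968231  -5.4637461  100.        ] [501.49902107 -27.5626514  100.        ]
120 [493.56740591  -8.54238561 120.        ] [506.0926055  -91.26347611 120.        ]
```

Call:
{"op": "play_rows", "data": {
  "delta_pos": [
    [0.01,0,0],
    [0.02,0,0],
    [0.03,0,0],
    [0.03,0,0]
  ],
  "dr": [
    [0,0,0],
    [0,0,0],
    [0,0,0],
    [0,0,0]
  ],
  "grip": [0,0,0,0]
}}

```text
time: 4.95
position: [510.7, 3.7, 66.9]
tool_rot: [[0.387, 0.638, -0.666], [0.317, -0.77, -0.554], [-0.866, 0.003, -0.501]]
contact_force: [0.2, 0.6, 0.2]
opening: -0.2
```

```bash
python3 -c "
from h import *
st()"
```

```text
t 4.95 pos [510.74   3.67  66.94] inblk [-46.43   0.3   -2.13] op -0.1745325009043252 Fblk [ 0.6   0.36 -0.09] q [ 34.    27.58 -27.22 134.47 -84.55  10.72  43.92]
```

Call:
{"op": "play_rows", "data": {
  "delta_pos": [
    [0.01,0,-0.02],
    [0.02,0,-0.04],
    [0.03,0,-0.06],
    [0.04,0,-0.07],
    [0.04,0,-0.07]
  ],
  "dr": [
    [0,0,0],
    [0,0,0],
    [0,0,0],
    [0,0,0],
    [0,0,0]
  ],
  "grip": [0,0,0,0,0]
}}

```text
time: 5.45
position: [523.5, 14.5, 67.1]
tool_rot: [[0.387, 0.639, -0.665], [0.318, -0.769, -0.554], [-0.865, 0.003, -0.501]]
contact_force: [0.2, 0.1, -0.2]
opening: -0.3
```

```bash
python3 snap.py side 210 130 60 60 10 p8.png
```

```text
t 5.45 pos [523.54  14.49  67.08] inblk [-31.84   0.41 -10.39] op -0.2703650567704256 Fblk [ 0.08 -0.03 -0.23] q [ 30.94  27.82 -25.75 133.23 -84.14  10.69  41.83]
```

View pics/p8.png

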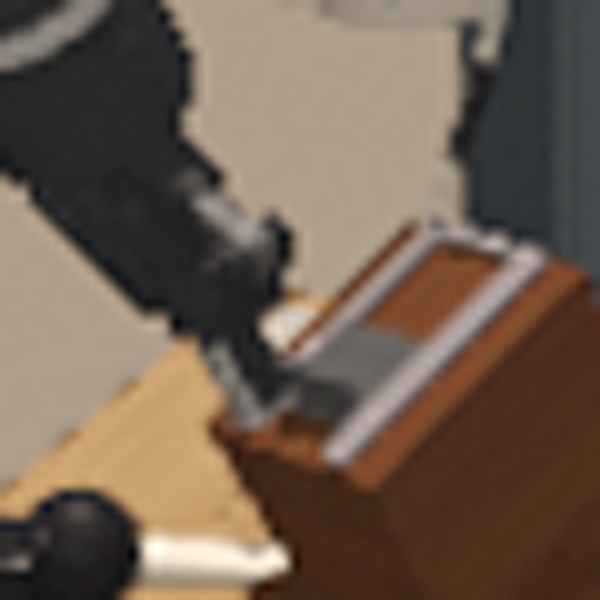

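Call:
{"op": "play_rows", "data": {
  "delta_pos": [
    [0,0,-0.02],
    [0,0,-0.04],
    [0,0,-0.06],
    [0,0,-0.08],
    [0,0,-0.1],
    [0,0,-0.12],
    [0,0,-0.14],
    [0,0,-0.16],
    [0,0,-0.16]
  ],
  "dr": [
    [0,0,0],
    [0,0,0],
    [0,0,0],
    [0,0,0],
    [0,0,0],
    [0,0,0],
    [0,0,0],
    [0,0,0],
    [0,0,0]
  ],
  "grip": [0,0,0,0,0,0,0,0,0]
}}

```text
time: 6.4
position: [544.9, 32.7, 83.4]
tool_rot: [[0.387, 0.64, -0.664], [0.318, -0.769, -0.555], [-0.865, 0.003, -0.501]]
contact_force: [-1.7, -0.2, 0.2]
opening: 0.0
```

```bash
python3 snap.py side 210 130 60 60 10 p9.png
```

```text
t 6.4 pos [544.94  32.72  83.43] inblk [  0.67   0.72 -10.29] op 0.02595719239927074 Fblk [-1.18  0.98  0.86] q [ 23.12  25.88 -18.91 130.11 -73.47  13.94  27.8 ]
```

View pics/p9.png

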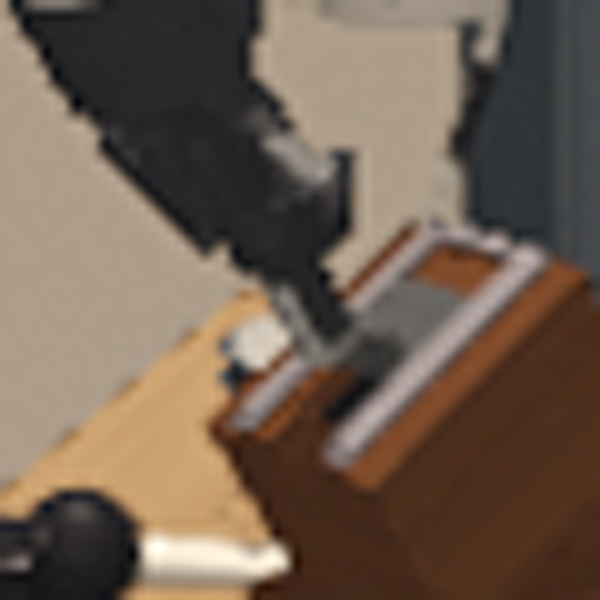

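Call:
{"op": "play_rows", "data": {
  "delta_pos": [
    [0,0,-0.02],
    [0,0,-0.04],
    [0,0,-0.06],
    [0,0,-0.08],
    [0,0,-0.09],
    [0,0,-0.09]
  ],
  "dr": [
    [0,0,0],
    [0,0,0],
    [0,0,0],
    [0,0,0],
    [0,0,0],
    [0,0,0]
  ],
  "grip": [0,0,0,0,0,0]
}}

```text
time: 7.05
position: [557.3, 43.1, 92.7]
tool_rot: [[0.388, 0.64, -0.663], [0.319, -0.768, -0.555], [-0.865, 0.004, -0.502]]
contact_force: [-1.3, -0.0, 0.5]
opening: 0.2
```

```bash
python3 snap.py side 210 130 60 60 10 p10.png
```

```text
t 7.05 pos [557.33  43.09  92.73] inblk [ 19.32   0.76 -10.31] op 0.18139991477032832 Fblk [-0.61  0.82  0.94] q [ 18.94  25.09 -15.35 128.24 -69.07  15.63  21.58]
```

View pics/p10.png

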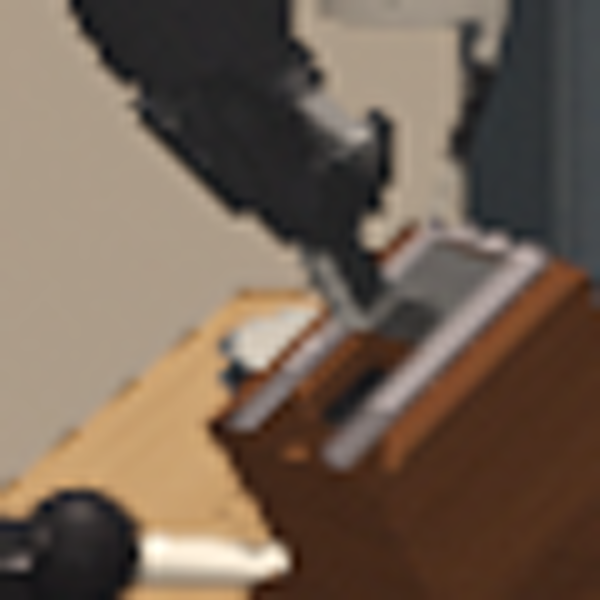

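Not at the stop yet (small force). Push on in small steps.

Call:
{"op": "play_rows", "data": {
  "delta_pos": [
    [0,0,-0.015],
    [0,0,-0.03],
    [0,0,-0.045],
    [0,0,-0.045]
  ],
  "dr": [
    [0,0,0],
    [0,0,0],
    [0,0,0],
    [0,0,0]
  ],
  "grip": [0,0,0,0]
}}

```text
time: 7.5
position: [558.5, 43.9, 93.5]
tool_rot: [[0.382, 0.636, -0.67], [0.313, -0.772, -0.554], [-0.87, 0.002, -0.494]]
contact_force: [-15.3, -12.0, -6.5]
opening: 0.1
```

```bash
python3 -c "
from h import *
st()"
```

```text
t 7.5 pos [558.47  43.92  93.51] inblk [ 20.93   0.67 -10.34] op 0.08095085572962274 Fblk [-20.07   0.61   4.04] q [ 17.05  24.84 -13.38 127.73 -66.92  16.29  18.66]
```

Call:
{"op": "play_rows", "data": {
  "delta_pos": [
    [0,0,0.05],
    [-0.2,0,0.05],
    [-0.45,0,0.05],
    [-0.7,0.1,0.1],
    [-0.7,0.35,0.3],
    [-0.7,0.6,0.5],
    [-0.7,0.8,0.7],
    [-0.7,1.0,0.9],
    [-0.7,1.0,1.0]
  ],
  "dr": [
    [0,0,0],
    [0,0,0],
    [0,0,0],
    [0.13,-0.16,0.04],
    [0.3,-0.35,0.1],
    [0.5,-0.5,0.15],
    [0.7,-0.7,0.2],
    [0.86,-0.9,0.23],
    [0.86,-0.98,0.23]
  ],
  "grip": [0,0,0,0,0,0.6,0.6,0.6,0.6]
}}

```text
time: 8.4
position: [506.9, -243.2, 126.7]
tool_rot: [[-0.003, 0.229, -0.973], [-0.008, -0.973, -0.229], [-1.0, 0.008, 0.005]]
contact_force: [0.3, -0.7, -0.7]
opening: 51.4
```

```bash
cat > e.py <<'E'
from h import *
import cv2
st(); print(np.array(r.get_state()["tool_rot"]))
for n,(x,y,w,h,k) in {"side":(210,130,60,60,10),"top":(150,155,64,64,9)}.items():
    im=eyes.camera(n)[:,:,::-1].copy();cv2.imwrite(f"pics/raw_q_{n}.png",im)
    cv2.imwrite(f"pics/q_{n}.png",cv2.resize(im[y:y+h,x:x+w],None,fx=k,fy=k,interpolation=cv2.INTER_CUBIC))
E
python3 e.py
```

```text
t 8.4 pos [ 506.9  -243.25  126.68] inblk [-155.99 -186.95  130.11] op 51.444433655482456 Fblk [-0.5  -0.74 -0.5 ] q [  7.97  29.1   22.73 102.16 -13.27  51.34 -40.33]
[[-0.    0.23 -0.97]
 [-0.01 -0.97 -0.23]
 [-1.    0.01  0.  ]]
```

View pics/q_top.png

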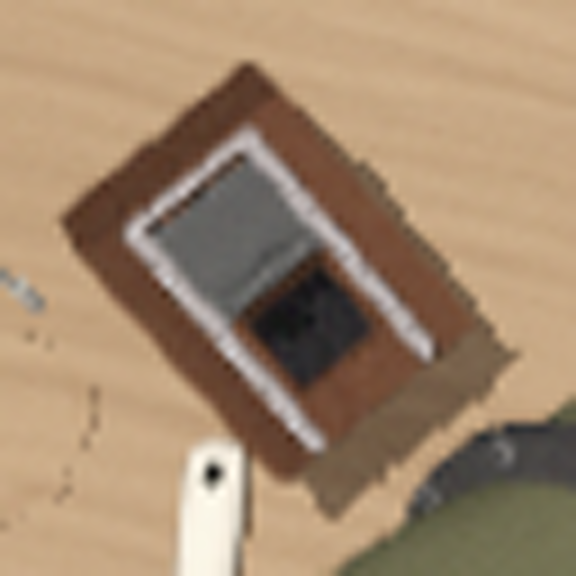

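View pics/raw_q_side.png

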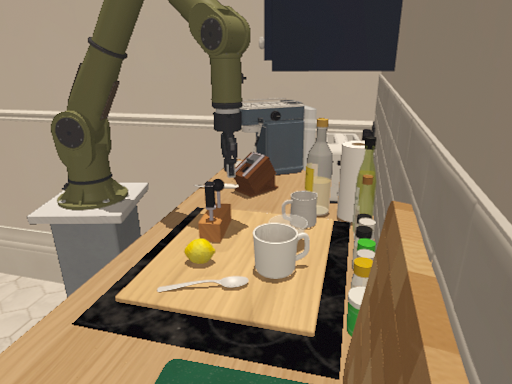

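Call:
{"op": "play_rows", "data": {
  "delta_pos": [
    [-0.2,0,0],
    [-0.4,0,0],
    [-0.55,0,0],
    [-0.55,0,0]
  ],
  "dr": [
    [0,0,0],
    [0,0,0],
    [0,0,0],
    [0,0,0]
  ],
  "grip": [0.7,0.7,0.7,0.7]
}}

```text
time: 8.9
position: [505.1, -248.1, 238.8]
tool_rot: [[-0.0, 0.223, -0.975], [-0.012, -0.975, -0.223], [-1.0, 0.012, 0.003]]
contact_force: [-0.9, 0.3, -0.5]
opening: 59.7
```

```bash
python3 - <<'E'
from h import *
import cv2
st()
t=cv2.imread("pics/top0.png"); hsv=cv2.cvtColor(t,cv2.COLOR_BGR2HSV)
print(hsv[212,285],hsv[205,285],hsv[230,285],hsv[222,290])
c=t[190:240,250:320]
m=cv2.inRange(hsv,(5,85,120),(14,255,255)); m=m[190:240,250:320]
dark=cv2.inRange(hsv,(0,0,0),(180,255,75))[190:230,250:320]
n,l,s,ce=cv2.connectedComponentsWithStats(dark)
print([(s[i].tolist(),ce[i].round(1)) for i in range(1,n) if s[i,4]>8])
m2=cv2.morphologyEx(m,cv2.MORPH_CLOSE,np.ones((9,9)))
cs,_=cv2.findContours(m2,0,2); cmax=max(cs,key=cv2.contourArea); box=cv2.boxPoints(cv2.minAreaRect(cmax)); print(cv2.minAreaRect(cmax))
P=[onz("top",b[0]+250,b[1]+190,70) for b in box]; print(np.array(P)); 
for i in range(4):
    d=P[(i+1)%4]-P[i]; print(np.linalg.norm(d),np.degrees(np.arctan2(d[1],d[0])))
# top edge upper line fit
ys=[];
for x in range(20,50):
    col=np.where(m[:,x])[0]
    if len(col): ys.append((x,col[0],col[-1]))
ys=np.array(ys);print(np.polyfit(ys[:,0],ys[:,1],1),np.polyfit(ys[:,0],ys[:,2],1))
# well
T=lambda x,y:((x+.5)/9-.5+150,(y+.5)/9-.5+155)
w=[onz("top",*T(*p),92+d) for p,d in (((322,265),9),((370,325),-9),((305,387),-9),((248,328),9))]
print(np.array(w),np.mean(w,0)); print([inb(a).round(1) for a in w])
ov=cv2.resize(c,None,fx=10,fy=10,interpolation=cv2.INTER_CUBIC)
cv2.drawContours(ov,[((box+.5)*10).astype(int)],0,(0,255,0),1);cv2.imwrite("pics/st.png",ov)
E
python3 snap.py side 180 120 100 100 7 g1.png
```

```text
t 8.9 pos [ 505.08 -248.07  238.82] inblk [-103.81 -189.49  229.47] op 59.71775530700163 Fblk [-0.73  0.8  -0.19] q [  6.44  23.05  25.22  92.77  -9.86  66.15 -43.31]
[ 14 116 219] [ 16  88 220] [ 17  82 225] [ 13 119 205]
[([18, 15, 10, 10, 78], array([22.4, 19.2])), ([45, 19, 7, 9, 23], array([47.1, 24.2]))]
((34.310977935791016, 24.201221466064453), (40.417945861816406, 17.558616638183594), 6.34019136428833)
[[ 443.13 -234.94   70.  ]
 [ 502.42 -241.34   70.  ]
 [ 487.54 -376.86   70.  ]
 [ 428.51 -369.53   70.  ]]
59.636849322952834 -6.162063003234127
136.33567047094144 -96.26664388410236
59.48064884546201 172.9167831348464
135.37923084337757 83.80197847068234
[ 0.06 16.15] [ 0.14 27.36]
[[562.08  26.11 101.  ]
 [542.72  10.43  83.  ]
 [519.08  34.04  83.  ]
 [538.21  52.8  101.  ]] [540.52  30.85  92.  ]
[array([ 17.2, -15.3,   0.5]), array([-13.4, -15. ,  -2.7]), array([-16. ,  18.3,  -1.1]), array([16.1, 20.5,  1.1])]
t 8.9 pos [ 505.08 -248.07  238.82] inblk [-103.81 -189.49  229.47] op 59.71775530700163 Fblk [-0.73  0.8  -0.19] q [  6.44  23.05  25.22  92.77  -9.86  66.15 -43.31]
```

View pics/st.png

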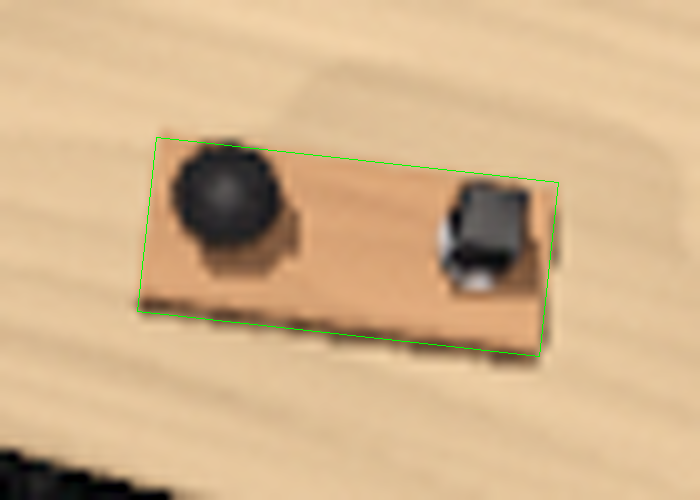

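View pics/g1.png

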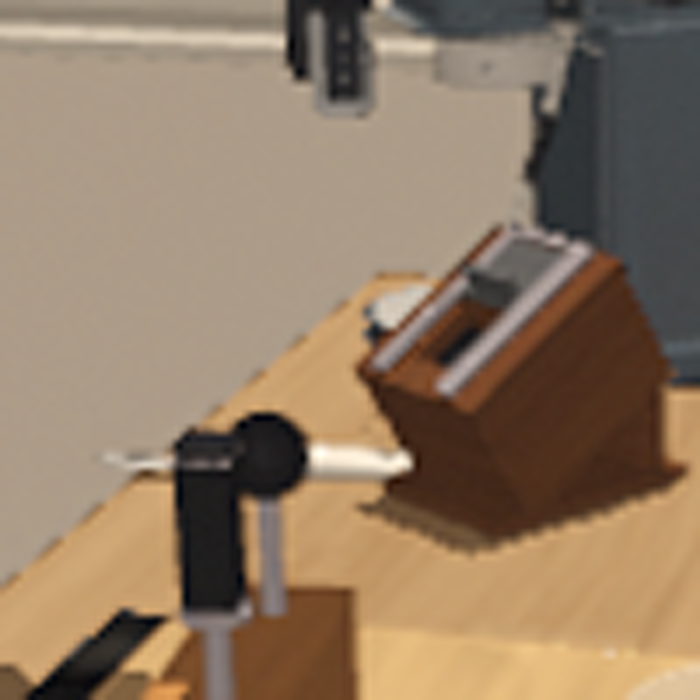

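```bash
python3 - <<'E'
from h import *
s=r.get_state();p=np.array(s["position"]);R0=np.array(s["tool_rot"])
for b in (0,10,20,30,40):
  for sgn in (1,-1):
    q=p-b*R0[:,0]+sgn*36*R0[:,1]
    print(b,sgn,(proj("side",q)-[180,120]+.5)*7-.5)
psi=np.radians(-6.4)
G=np.stack([[0,0,-1.],[np.sin(psi),-np.cos(psi),0],[-np.cos(psi),-np.sin(psi),0]],1);print(G,np.linalg.det(G))
delta([465,-348,220],G)
E
```

```text
0 1 [344.51912538 214.27502727]
0 -1 [316.72374146 172.74024467]
10 1 [343.59636259 187.87611311]
10 -1 [315.76652983 147.9166325 ]
20 1 [342.66686834 161.28462145]
20 -1 [314.802791   122.92374868]
30 1 [341.7305687  134.49843733]
30 -1 [313.83245797  97.7598559 ]
40 1 [340.78738865 107.5154147 ]
40 -1 [312.85546284  72.423193  ]
[[ 0.         -0.11146893 -0.99376792]
 [ 0.         -0.99376792  0.11146893]
 [-1.          0.          0.        ]] 1.0
dpos [0.0883, 0.4464, 0.3026] dr [0.6428, 0.0072, -0.0199]
```

Call:
{"op": "play_rows", "data": {
  "delta_pos": [
    [0,0.15,0.1],
    [0,0.3,0.2],
    [0,0.447,0.303],
    [0.1,0.447,0.303],
    [0.25,0.447,0.303],
    [0.25,0.447,0.303]
  ],
  "dr": [
    [0.2,0,0],
    [0.4,0,0],
    [0.643,0.007,-0.02],
    [0.643,0.007,-0.02],
    [0.643,0.007,-0.02],
    [0.643,0.007,-0.02]
  ],
  "grip": [0.65,0.65,0.65,0.65,0.65,0.65]
}}

```text
time: 9.55
position: [463.0, -346.2, 183.5]
tool_rot: [[-0.006, -0.112, -0.994], [0.005, -0.994, 0.112], [-1.0, -0.004, 0.007]]
contact_force: [0.3, 0.2, -0.0]
opening: 55.8
```

```bash
cat > f.py <<'E'
from h import *
import cv2,sys
st(); print(np.array(r.get_state()["tool_rot"]))
psi=np.radians(-6.4)
G=np.stack([[0,0,-1.],[np.sin(psi),-np.cos(psi),0],[-np.cos(psi),-np.sin(psi),0]],1)
delta([465,-348,100],G)
t=sys.argv[1]
for n,(x,y,w,h,k) in {"side":(180,130,80,80,8),"top":(240,180,70,70,8)}.items():
    im=eyes.camera(n)[:,:,::-1].copy();cv2.imwrite(f"pics/raw_{t}_{n}.png",im)
    cv2.imwrite(f"pics/{t}_{n}.png",cv2.resize(im[y:y+h,x:x+w],None,fx=k,fy=k,interpolation=cv2.INTER_CUBIC))
E
python3 f.py g2
```

```text
t 9.55 pos [ 462.97 -346.16  183.5 ] inblk [-213.86 -237.9   229.12] op 55.75293903397225 Fblk [ 0.29 -0.01 -0.21] q [ 15.7   28.31  29.46  94.87 -15.4   61.36 -46.65]
[[-0.01 -0.11 -0.99]
 [ 0.01 -0.99  0.11]
 [-1.   -0.    0.01]]
dpos [0.4174, 0.0099, -0.0138] dr [-0.0007, 0.0125, 0.0084]
```

View pics/g2_side.png

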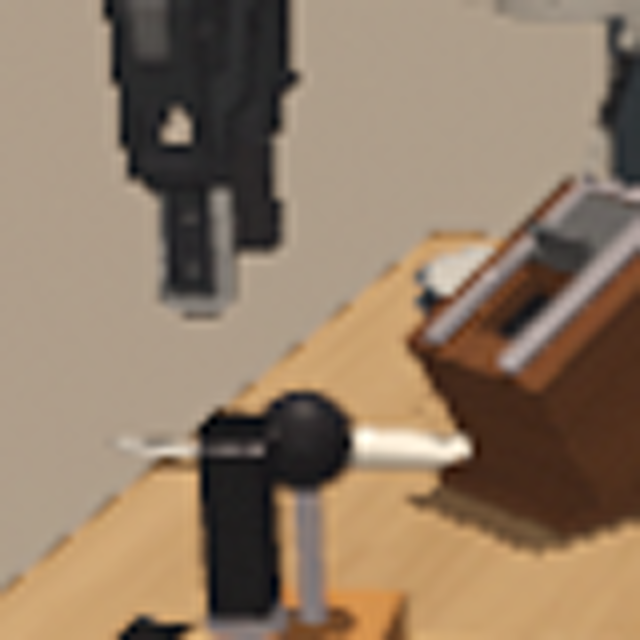

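View pics/g2_top.png

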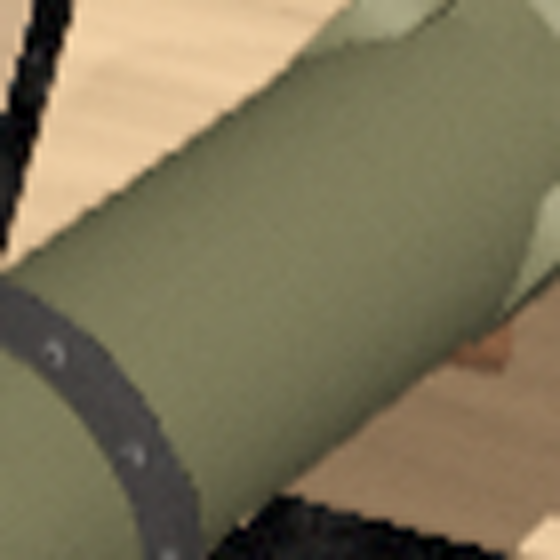

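```bash
python3 - <<'E'
from h import *
o,d=ray("side",204.9,168.5)
for y in (-376,-381,-386): print(o+d*(y-o[1])/d[1])
o,d=ray("side",180+257/8,130+248/8)
for y in (-316,-311): print(o+d*(y-o[1])/d[1])
E
```

```text
[ 460.98449131 -376.          216.40422515]
[ 461.73780825 -381.          217.93214273]
[ 462.49112518 -386.          219.46006032]
[ 471.50699787 -316.          217.70592271]
[ 470.8628892  -311.          216.28762872]
```

Call:
{"op": "play_rows", "data": {
  "delta_pos": [
    [0.1,0.009,-0.005],
    [0.2,0.009,-0.005],
    [0.3,0.009,-0.005],
    [0.4,0.009,-0.005],
    [0.43,0.009,-0.005],
    [0.43,0.009,-0.005]
  ],
  "dr": [
    [0,0.0125,0.008],
    [0,0.0125,0.008],
    [0,0.0125,0.008],
    [0,0.0125,0.008],
    [0,0.0125,0.008],
    [0,0.0125,0.008]
  ],
  "grip": [0.65,0.65,0.65,0.65,0.65,0.65]
}}

```text
time: 10.25
position: [465.7, -349.4, 101.6]
tool_rot: [[0.005, -0.111, -0.994], [-0.003, -0.994, 0.111], [-1.0, 0.003, -0.005]]
contact_force: [0.4, -1.1, -0.0]
opening: 55.4
```

```bash
python3 f.py g3
```

```text
t 10.25 pos [ 465.71 -349.36  101.63] inblk [-254.74 -242.11  158.2 ] op 55.40247850395253 Fblk [-0.4  -1.11  0.2 ] q [ 17.46  32.99  27.05 101.16 -18.88  50.04 -43.41]
[[ 0.   -0.11 -0.99]
 [-0.   -0.99  0.11]
 [-1.    0.   -0.  ]]
dpos [0.0081, -0.0064, 0.0043] dr [0.0014, -0.0093, -0.0054]
```

View pics/g3_side.png

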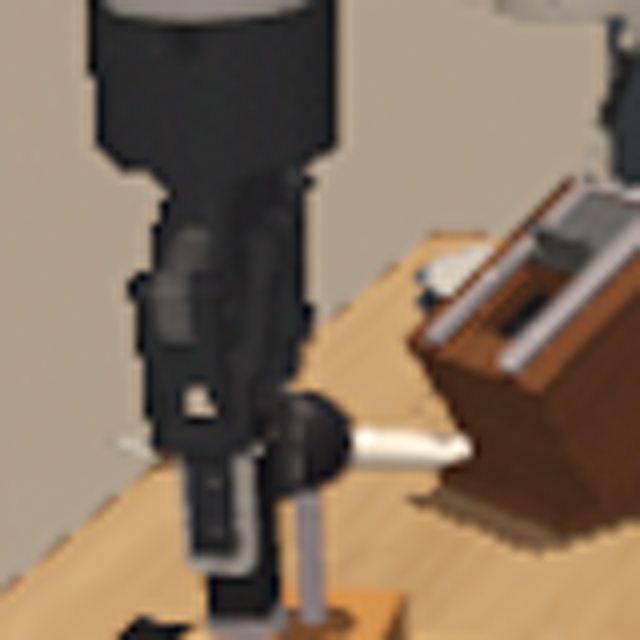

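Call:
{"op": "play_rows", "data": {
  "delta_pos": [
    [0.02,0,0],
    [0.02,0,0],
    [0.02,0,0],
    [0.02,0,0],
    [0.02,0,0],
    [0.02,0,0]
  ],
  "dr": [
    [0,-0.009,-0.005],
    [0,-0.009,-0.005],
    [0,-0.009,-0.005],
    [0,-0.009,-0.005],
    [0,-0.009,-0.005],
    [0,-0.009,-0.005]
  ],
  "grip": [0.3,0,0,0,0,0],
  "grip_force": 90
}}

```text
time: 10.95
position: [466.5, -350.4, 99.3]
tool_rot: [[0.003, -0.111, -0.994], [-0.002, -0.994, 0.111], [-1.0, 0.002, -0.003]]
contact_force: [0.4, 0.3, 5.4]
opening: 21.1
```

```bash
python3 f.py g4
```

```text
t 10.95 pos [ 466.51 -350.4    99.28] inblk [-255.96 -243.42  156.19] op 21.107764273026287 Fblk [ 3.14 -0.06  4.47] q [ 17.6   33.3   26.97 101.   -18.98  50.03 -43.33]
[[ 0.   -0.11 -0.99]
 [-0.   -0.99  0.11]
 [-1.    0.   -0.  ]]
dpos [-0.0036, -0.0111, 0.0088] dr [0.0007, -0.0058, -0.0035]
```

View pics/g4_side.png

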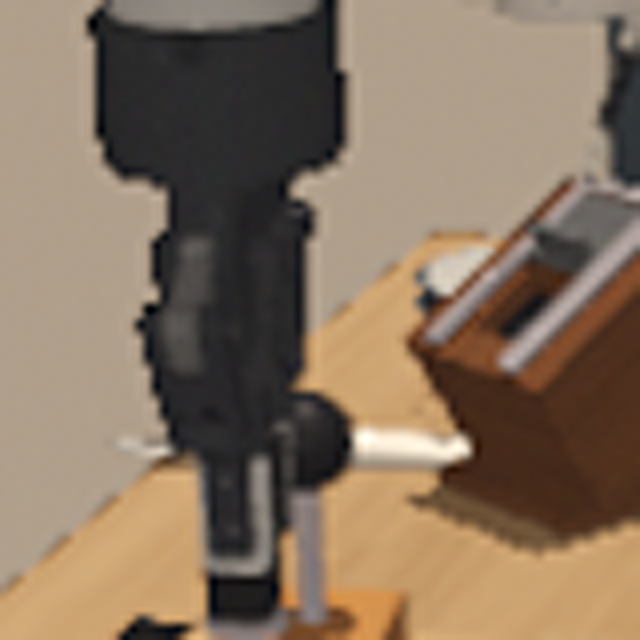

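Call:
{"op": "play_rows", "data": {
  "delta_pos": [
    [-0.05,0,0],
    [-0.1,0,0],
    [-0.16,0,0],
    [-0.22,0,0],
    [-0.3,0,0],
    [-0.4,0,0],
    [-0.5,0,0],
    [-0.6,0,0],
    [-0.7,0,0],
    [-0.7,0,0]
  ],
  "dr": [
    [0,0,0],
    [0,0,0],
    [0,0,0],
    [0,0,0],
    [0,0,0],
    [0,0,0],
    [0,0,0],
    [0,0,0],
    [0,0,0],
    [0,0,0]
  ],
  "grip": [0,0,0,0,0,0,0,0,0,0]
}}

```text
time: 12.05
position: [466.9, -351.4, 242.8]
tool_rot: [[0.007, -0.111, -0.994], [-0.005, -0.994, 0.111], [-1.0, 0.005, -0.008]]
contact_force: [-0.5, 0.1, -2.1]
opening: 21.3
```

```bash
python3 f.py g5; python3 -c "
from h import *
s=r.get_state();p=np.array(s['position']);x=np.array(s['tool_rot'])[:,0]
for b in (-20,-8,0,35,69): print(b,(proj('side',p+b*x)-[180,130]+.5)*8-.5,(proj('top',p+b*x)-[240,180]+.5)*8-.5)"
```

```text
t 12.05 pos [ 466.91 -351.41  242.77] inblk [-184.51 -244.45  280.62] op 21.272758643212363 Fblk [-1.32  0.33 -1.65] q [ 15.05  25.61  30.7   89.42 -13.81  68.23 -48.1 ]
[[ 0.01 -0.11 -0.99]
 [-0.01 -0.99  0.11]
 [-1.    0.   -0.01]]
dpos [0.7137, -0.0191, 0.0169] dr [0.0, -0.0148, -0.0087]
-20 [221.98277359 148.40923516] [499.14140656 208.94843555]
-8 [224.4492238  187.19191509] [496.66254273 213.58693013]
0 [226.08048279 212.84197492] [495.03330634 216.63558656]
35 [233.09721146 323.17363322] [488.11661351 229.57822658]
69 [239.73192078 427.49838565] [481.70971477 241.56693073]
```

View pics/g5_side.png

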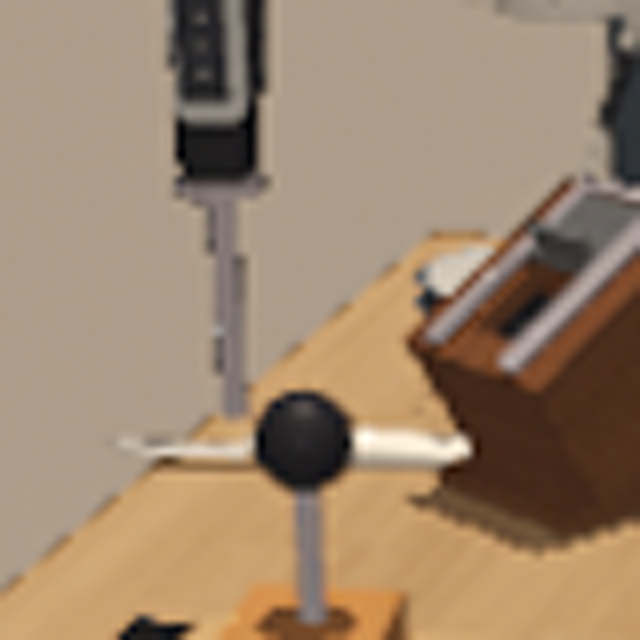

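View pics/raw_g5_side.png

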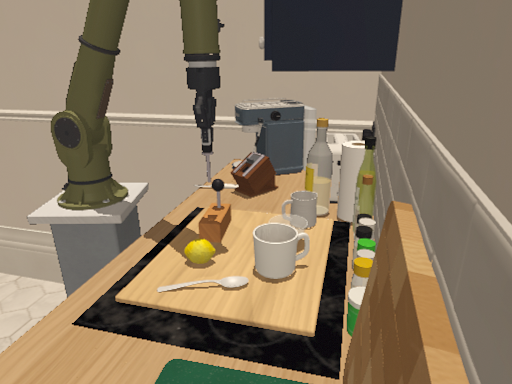

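```bash
python3 - <<'E'
from h import *
st(); print(blk((0,0,110)))
delta(blk((0,0,110)),RT)
R0=np.array(r.get_state()["tool_rot"])
half=Ro.from_matrix(R0)*Ro.from_rotvec(0.5*Ro.from_matrix(R0.T@RT).as_rotvec())
delta([470,-180,290],half.as_matrix())
E
```

```text
t 12.15 pos [ 466.1  -350.06  239.65] inblk [-185.87 -242.9   277.8 ] op 21.008969515450563 Fblk [-0.66  0.67 -1.94] q [ 15.06  25.77  30.62  89.68 -13.85  68.1  -48.06]
[498.74  -6.71 187.26]
dpos [0.2583, -1.7248, 0.0294] dr [-1.5012, 0.9394, -0.4092]
dpos [-0.2538, -0.8467, 0.0741] dr [-0.7506, 0.4697, -0.2046]
```

Call:
{"op": "play_rows", "data": {
  "delta_pos": [
    [-0.2,0,0],
    [-0.25,-0.15,0.02],
    [-0.25,-0.35,0.03],
    [-0.25,-0.55,0.05],
    [-0.25,-0.75,0.07],
    [-0.25,-0.85,0.07],
    [-0.25,-0.85,0.07]
  ],
  "dr": [
    [0,0,0],
    [-0.15,0.09,-0.04],
    [-0.3,0.18,-0.08],
    [-0.45,0.28,-0.12],
    [-0.6,0.37,-0.16],
    [-0.75,0.47,-0.2],
    [-0.75,0.47,-0.2]
  ],
  "grip": [0,0,0,0,0,0,0]
}}

```text
time: 12.85
position: [469.3, -176.9, 288.4]
tool_rot: [[0.234, 0.29, -0.928], [0.124, -0.956, -0.267], [-0.964, -0.053, -0.26]]
contact_force: [-0.3, -0.9, -2.1]
opening: 20.9
```

```bash
python3 - <<'E'
from h import *
st()
delta(blk((0,0,110)),RT)
E
```

```text
t 12.85 pos [ 469.3  -176.89  288.42] inblk [ -63.35 -111.9   263.39] op 20.893541908306446 Fblk [-1.73 -0.54 -1.41] q [  8.82   9.48  22.51 104.83 -19.46  59.69 -33.82]
dpos [0.6279, -0.7439, -0.2324] dr [-0.7457, 0.4702, -0.2018]
```

Call:
{"op": "play_rows", "data": {
  "delta_pos": [
    [0,-0.2,-0.05],
    [0,-0.4,-0.1],
    [0,-0.6,-0.17],
    [0.1,-0.74,-0.23],
    [0.25,-0.744,-0.23],
    [0.4,-0.744,-0.232],
    [0.55,-0.744,-0.232],
    [0.628,-0.744,-0.232],
    [0.628,-0.744,-0.232]
  ],
  "dr": [
    [-0.15,0.09,-0.04],
    [-0.3,0.18,-0.08],
    [-0.45,0.28,-0.12],
    [-0.6,0.37,-0.16],
    [-0.746,0.47,-0.2],
    [-0.746,0.47,-0.202],
    [-0.746,0.47,-0.202],
    [-0.746,0.47,-0.202],
    [-0.746,0.47,-0.202]
  ],
  "grip": [0,0,0,0,0,0,0,0,0]
}}

```text
time: 13.75
position: [497.8, -7.0, 184.3]
tool_rot: [[0.379, 0.639, -0.669], [0.32, -0.769, -0.553], [-0.868, -0.005, -0.496]]
contact_force: [0.4, -0.3, -0.8]
opening: 20.6
```

```bash
cat > w.py <<'E'
from h import *
import cv2,sys
st(); print(np.array(r.get_state()["tool_rot"])-RT)
s=r.get_state();p=np.array(s['position']);X=np.array(s['tool_rot'])[:,0]
delta(blk((0,0,inb(p)[2])),RT)
t=sys.argv[1]
for n,(x,y,w,h,k) in {"side":(205,110,75,75,8),"top":(150,155,64,64,9)}.items():
    im=eyes.camera(n)[:,:,::-1].copy();cv2.imwrite(f"pics/raw_{t}_{n}.png",im)
    im=cv2.resize(im[y:y+h,x:x+w],None,fx=k,fy=k,interpolation=cv2.INTER_CUBIC)
    for b in (66,):
        u=(proj(n,p+b*X)-[x,y]+.5)*k-.5; cv2.circle(im,tuple(int(a) for a in u),2,(0,255,0),-1)
    cv2.imwrite(f"pics/{t}_{n}.png",im)
E
python3 w.py h1
```

```text
t 13.75 pos [497.82  -7.02 184.27] inblk [ -2.29   0.35 107.86] op 20.632193091586412 Fblk [-0.32 -0.43 -0.79] q [  6.72  12.52  12.35 126.71 -51.96  36.18   9.79]
[[-0.01 -0.   -0.  ]
 [ 0.   -0.    0.  ]
 [-0.   -0.    0.  ]]
dpos [-0.0001, 0.0017, -0.0114] dr [-0.0068, 0.0085, 0.0064]
```

View pics/h1_side.png

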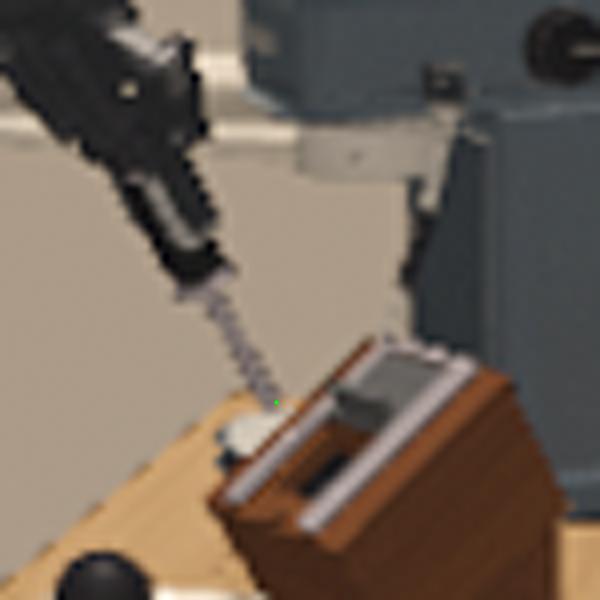

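View pics/h1_top.png

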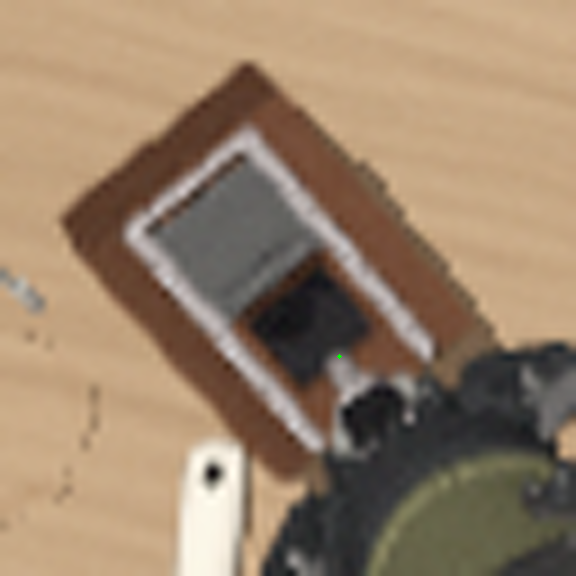

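Call:
{"op": "play_rows", "data": {
  "delta_pos": [
    [0.08,-0.006,-0.014],
    [0.15,-0.006,-0.014],
    [0.2,-0.006,-0.014],
    [0.24,-0.006,-0.014],
    [0.26,-0.006,-0.014],
    [0.26,-0.006,-0.014],
    [0.26,-0.006,-0.014]
  ],
  "dr": [
    [-0.007,0.008,0.006],
    [-0.007,0.008,0.006],
    [-0.007,0.008,0.006],
    [-0.007,0.008,0.006],
    [-0.007,0.008,0.006],
    [-0.007,0.008,0.006],
    [-0.007,0.008,0.006]
  ],
  "grip": [0,0,0,0,0,0,0]
}}

```text
time: 14.55
position: [520.1, 11.2, 143.9]
tool_rot: [[0.389, 0.64, -0.663], [0.319, -0.768, -0.555], [-0.864, 0.004, -0.503]]
contact_force: [-0.5, 0.4, -0.6]
opening: 20.9
```

```bash
python3 w.py h2
```

```text
t 14.55 pos [520.09  11.24 143.94] inblk [ 2.49  0.12 58.54] op 20.92493415453406 Fblk [-0.43  0.64 -0.49] q [  7.24  17.47   7.93 128.74 -62.7   29.92  18.99]
[[ 0. -0.  0.]
 [-0. -0. -0.]
 [ 0.  0. -0.]]
dpos [-0.0, 0.0006, 0.0124] dr [0.0036, -0.0064, -0.007]
```

View pics/h2_side.png

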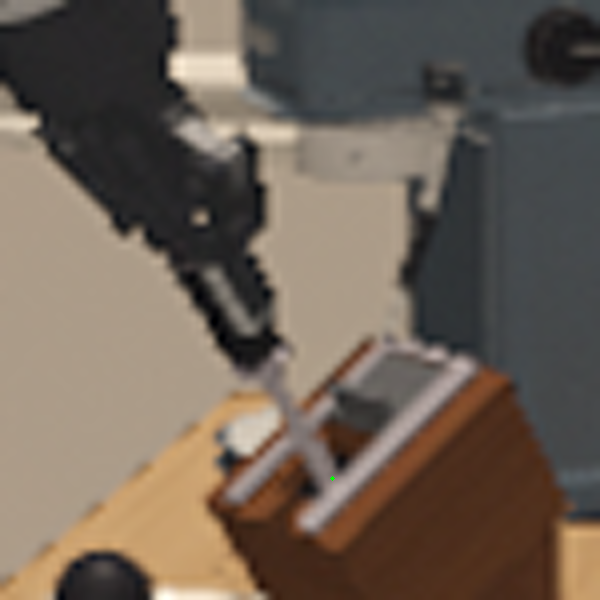

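View pics/h2_top.png

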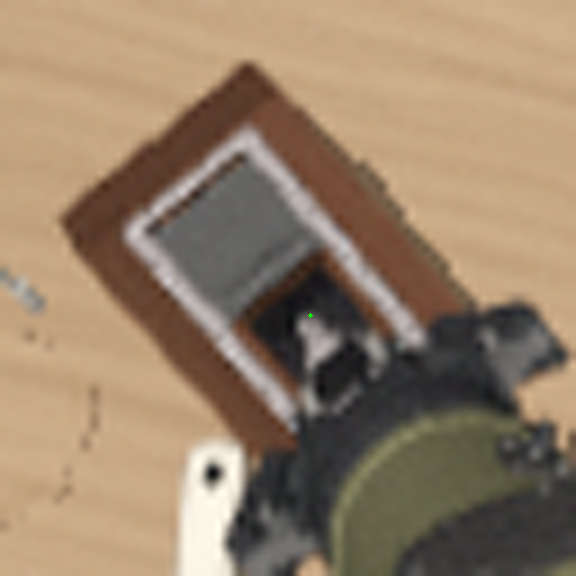

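Call:
{"op": "play_rows", "data": {
  "delta_pos": [
    [0.01,-0.006,0.01],
    [0.02,-0.006,0.01],
    [0.03,-0.006,0.01],
    [0.04,-0.006,0.01],
    [0.045,-0.006,0.01],
    [0.05,-0.006,0.01],
    [0.05,-0.006,0.01]
  ],
  "dr": [
    [0.004,-0.006,-0.007],
    [0.004,-0.006,-0.007],
    [0.004,-0.006,-0.007],
    [0.004,-0.006,-0.007],
    [0.004,-0.006,-0.007],
    [0.004,-0.006,-0.007],
    [0.004,-0.006,-0.007]
  ],
  "grip": [0,0,0,0,0,0,0]
}}

```text
time: 15.35
position: [521.5, 13.5, 135.8]
tool_rot: [[0.387, 0.639, -0.665], [0.32, -0.769, -0.553], [-0.865, 0.001, -0.502]]
contact_force: [-15.0, -5.9, 24.5]
opening: 20.9
```

```bash
python3 -c "
from h import *
st()"
```

```text
t 15.35 pos [521.48  13.54 135.8 ] inblk [ 0.62  1.   50.22] op 20.927892588343635 Fblk [-1.03  5.12 28.84] q [  7.55  18.4    7.16 129.14 -64.66  29.12  20.77]
```

Call:
{"op": "play_rows", "data": {
  "delta_pos": [
    [-0.007,0,0],
    [-0.007,0,0],
    [-0.007,0,0]
  ],
  "dr": [
    [0,0,0],
    [0,0,0],
    [0,0,0]
  ],
  "grip": [0,0,0]
}}

```text
time: 15.65
position: [521.2, 12.9, 137.0]
tool_rot: [[0.387, 0.639, -0.665], [0.32, -0.769, -0.553], [-0.865, 0.001, -0.502]]
contact_force: [-0.7, -2.1, 1.6]
opening: 21.0
```

```bash
python3 -c "
from h import *
st()"
```

```text
t 15.65 pos [521.19  12.95 136.98] inblk [ 0.69  0.73 51.54] op 20.97625187460412 Fblk [-0.8  -1.14  2.33] q [  7.55  18.26   7.25 129.08 -64.34  29.24  20.47]
```

```bash
python3 - <<'E'
from h import *
import cv2
im=cv2.imread("pics/raw_q_top.png"); g=im.max(2)
np.set_printoptions(linewidth=200)
print(g[182:200,174:194])
for q in ((0,0),(6,6),(6,-6),(-6,6),(-6,-6)): print(q,proj("top",blk((q[0],q[1],-17))))
E
```

```text
[[103 102 101 105 100  93  85  81  99 119  92  92 129 171 198 140 114 116 116 116]
 [100  99 101 100  95  76  89  98 107  98  66  70 109 150 167 183 118 118 119 117]
 [103 101 100  99  86  91 104 101  89  56  65  58  96 114 177 187 143 122 116 116]
 [100  98  97  88  87 119  97  80  56  65  47  26  65 107 131 179 167 158 111 115]
 [ 99  94  90  94 113  91  77  62  65  36  31  25  27  68 108 144 181 189 142 112]
 [ 93  90  97 108  95  68  65  56  36  26  26  38  37  39  65 109 146 179 192 137]
 [100  98 104  96  62  61  50  32  32  33  29  48  42  43  47  82 111 130 173 191]
 [117  92  91  58  64  43  27  26  26  31  38  46  44  46  41  49  95 108 149 173]
 [161 114  86  69  45  29  24  22  25  27  23  45  42  46  45  45  64  94 110 165]
 [182 136 113  84  38  28  23  26  23  31  36  48  47  44  45  42  50  90 107 128]
 [164 187 130 116  71  31  34  35  28  41  43  41  46  49  44  48  71  96 113 113]
 [171 195 171 120 113  68  41  48  43  45  46  43  40  50  53  78 100 108 114 113]
 [108 193 189 156 120 113  64  45  41  47  48  43  42  54  85  95 121 117 117 115]
 [100  94 183 187 154 119 104  60  47  45  47  44  53  86 109 113 119 115 113 117]
 [ 99  97  99 184 187 153 121  95  56  42  48  58  85 111 113 119 121 115 113 116]
 [101  97 101 126 179 179 154 117  90  52  66  96 104 109 114 116 117 116 117 115]
 [104 101 100 102 135 155 187 150 109  84  96 111 112 107 111 114 118 117 116 112]
 [107 103 101  97 100 142 186 188 137 114 108 116 115 111 110 112 113 113 108 108]]
(0, 0) [184.05740059 189.56022763]
(6, 6) [181.568361   189.34972784]
(6, -6) [184.36459653 187.12693065]
(-6, 6) [183.75078928 191.98889377]
(-6, -6) [186.53748704 189.76997024]
```

Call:
{"op": "play_rows", "data": {
  "delta_pos": [
    [0.001,-0.004,-0.002],
    [0.001,-0.009,-0.004],
    [0.001,-0.014,-0.006],
    [0.001,-0.019,-0.008],
    [0.002,-0.023,-0.009],
    [0.003,-0.023,-0.009]
  ],
  "dr": [
    [0,0,0],
    [0,0,0],
    [0,0,0],
    [0,0,0],
    [0,0,0],
    [0,0,0]
  ],
  "grip": [0,0,0,0,0,0]
}}

```text
time: 16.25
position: [519.7, 17.8, 137.4]
tool_rot: [[0.387, 0.639, -0.665], [0.32, -0.769, -0.553], [-0.865, 0.001, -0.502]]
contact_force: [0.2, -1.5, 0.3]
opening: 21.2
```

```bash
python3 -c "
from h import *
st()"
```

```text
t 16.25 pos [519.73  17.81 137.36] inblk [ 2.6   5.4  50.88] op 21.19870713138794 Fblk [-0.52 -1.29  0.6 ] q [  7.05  18.02   7.03 129.41 -64.63  28.8   20.2 ]
```

Call:
{"op": "play_rows", "data": {
  "delta_pos": [
    [0.003,0,0],
    [0.006,0,0],
    [0.009,0,0],
    [0.009,0,0]
  ],
  "dr": [
    [0,0,0],
    [0,0,0],
    [0,0,0],
    [0,0,0]
  ],
  "grip": [0,0,0,0]
}}

```text
time: 16.65
position: [520.9, 18.3, 136.0]
tool_rot: [[0.388, 0.639, -0.665], [0.32, -0.769, -0.553], [-0.865, 0.002, -0.502]]
contact_force: [2.3, 0.0, -0.6]
opening: 21.1
```

```bash
python3 -c "
from h import *
st()"
```

```text
t 16.65 pos [520.94  18.27 135.99] inblk [ 2.97  4.98 49.08] op 21.104007536781683 Fblk [ 1.24 -1.47 -1.45] q [  7.1   18.22   6.83 129.42 -65.08  28.57  20.59]
```

Call:
{"op": "play_rows", "data": {
  "delta_pos": [
    [0.01,0,0],
    [0.02,0,0],
    [0.03,0,0],
    [0.04,0,0],
    [0.04,0,0]
  ],
  "dr": [
    [0,0,0],
    [0,0,0],
    [0,0,0],
    [0,0,0],
    [0,0,0]
  ],
  "grip": [0,0,0,0,0]
}}

```text
time: 17.15
position: [524.3, 20.8, 128.8]
tool_rot: [[0.387, 0.639, -0.665], [0.32, -0.77, -0.553], [-0.865, 0.002, -0.502]]
contact_force: [2.9, -0.1, -2.2]
opening: 21.1
```

```bash
python3 -c "
from h import *
st()
s=r.get_state(); print(s['ft_torque']); delta(blk((2.97,4.98,43)),RT)"
```

```text
t 17.15 pos [524.26  20.81 128.82] inblk [ 3.01  4.81 40.78] op 21.071328755078756 Fblk [ 0.76 -1.94 -2.99] q [  7.33  19.15   5.97 129.62 -67.07  27.67  22.34]
[-0.75 -0.35 -0.43]
dpos [-0.0111, -0.0008, 0.0002] dr [-0.0016, -0.0051, -0.0047]
```

Call:
{"op": "play_rows", "data": {
  "delta_pos": [
    [0.015,0,0],
    [0.03,0,0],
    [0.045,0,0],
    [0.06,0,0],
    [0.075,0,0],
    [0.075,0,0]
  ],
  "dr": [
    [0,-0.005,-0.005],
    [0,-0.005,-0.005],
    [0,-0.005,-0.005],
    [0,-0.005,-0.005],
    [0,-0.005,-0.005],
    [0,-0.005,-0.005]
  ],
  "grip": [0,0,0,0,0,0]
}}

```text
time: 17.75
position: [530.2, 25.7, 115.4]
tool_rot: [[0.384, 0.64, -0.666], [0.32, -0.769, -0.554], [-0.866, -0.001, -0.5]]
contact_force: [4.9, -1.1, -2.6]
opening: 21.1
```

```bash
python3 -c "
from h import *
st()
s=r.get_state(); print(s['ft_torque']); delta(blk((2.97,4.98,43)),RT)"
```

```text
t 17.75 pos [530.23  25.68 115.44] inblk [ 2.99  4.72 25.34] op 21.130378534647335 Fblk [ 1.36 -3.95 -3.78] q [  7.59  20.92   4.53 129.75 -70.27  26.25  25.11]
[-0.72 -0.5  -0.53]
dpos [-0.0883, -0.0013, 0.0001] dr [-0.0019, 0.0005, 0.0006]
```

Call:
{"op": "play_rows", "data": {
  "delta_pos": [
    [0.015,0.003,0],
    [0.03,0.003,0],
    [0.045,0.003,0],
    [0.06,0.003,0],
    [0.07,0.003,0],
    [0.07,0.003,0]
  ],
  "dr": [
    [0,0,0],
    [0,0,0],
    [0,0,0],
    [0,0,0],
    [0,0,0],
    [0,0,0]
  ],
  "grip": [0,0,0,0,0,0]
}}

```text
time: 18.35
position: [535.8, 30.1, 102.9]
tool_rot: [[0.383, 0.64, -0.666], [0.321, -0.768, -0.554], [-0.866, -0.002, -0.5]]
contact_force: [1.6, 0.4, -1.6]
opening: 20.9
```

```bash
python3 -c "
from h import *
st()
s=r.get_state(); print(s['ft_torque']); delta(blk((2.97,4.98,43)),RT)"
```

```text
t 18.35 pos [535.81  30.14 102.92] inblk [ 2.92  4.58 10.92] op 20.918900679529678 Fblk [ 0.48 -0.74 -2.08] q [  8.04  22.59   2.96 129.95 -74.01  24.83  28.52]
[-0.34 -0.04 -0.14]
dpos [-0.1604, -0.0022, -0.0002] dr [-0.0017, 0.001, 0.0024]
```

Call:
{"op": "play_rows", "data": {
  "delta_pos": [
    [0.006,0,0],
    [0.012,0,0],
    [0.018,0,0],
    [0.021,0,0],
    [0.0225,0,0],
    [0.0225,0,0]
  ],
  "dr": [
    [0,0,0],
    [0,0,0],
    [0,0,0],
    [0,0,0],
    [0,0,0],
    [0,0,0]
  ],
  "grip": [0,0,0,0,0,0]
}}

```text
time: 18.95
position: [537.4, 31.4, 99.4]
tool_rot: [[0.384, 0.64, -0.666], [0.321, -0.769, -0.554], [-0.866, -0.001, -0.5]]
contact_force: [-1.8, -0.9, 6.1]
opening: 21.1
```

```bash
python3 -c "
from h import *
st()"; python3 w.py i1
```

```text
t 18.95 pos [537.42  31.41  99.4 ] inblk [2.93 4.53 6.86] op 21.06149841054848 Fblk [1.35 0.4  6.23] q [  8.19  23.05   2.48 130.04 -75.3   24.41  29.69]
t 18.95 pos [537.42  31.41  99.4 ] inblk [2.93 4.53 6.86] op 21.06149841054848 Fblk [1.35 0.4  6.23] q [  8.19  23.05   2.48 130.04 -75.3   24.41  29.69]
[[-0. -0. -0.]
 [ 0. -0.  0.]
 [-0. -0.  0.]]
dpos [-0.0, 0.0226, 0.0146] dr [-0.0021, 0.0, 0.0018]
```

View pics/i1_side.png

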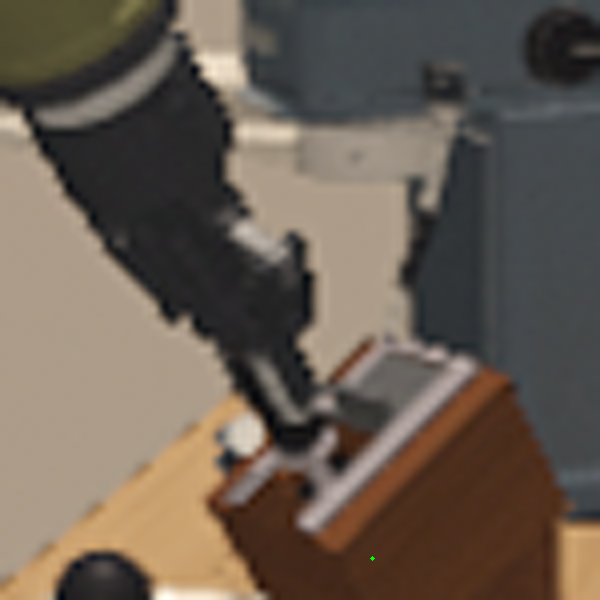

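Call:
{"op": "play_rows", "data": {
  "delta_pos": [
    [0.003,0,0],
    [0.003,0,0],
    [0.003,0,0],
    [0.003,0,0],
    [0.003,0,0],
    [0.003,0,0],
    [0.003,0,0]
  ],
  "dr": [
    [0,0,0],
    [0,0,0],
    [0,0,0],
    [0,0,0],
    [0,0,0],
    [0,0,0],
    [0,0,0]
  ],
  "grip": [0,0,0.6,0.6,0.6,0.6,0.6]
}}

```text
time: 19.75
position: [537.6, 31.7, 98.8]
tool_rot: [[0.383, 0.64, -0.666], [0.321, -0.768, -0.554], [-0.866, -0.002, -0.5]]
contact_force: [-1.0, 0.2, -0.1]
opening: 51.1
```

```bash
python3 w.py i2
```

```text
t 19.75 pos [537.58  31.72  98.76] inblk [2.88 4.66 6.14] op 51.086687937045745 Fblk [-0.6   0.76  0.2 ] q [  8.2   23.14   2.4  130.05 -75.46  24.35  29.84]
[[-0. -0. -0.]
 [ 0. -0.  0.]
 [-0. -0.  0.]]
dpos [-0.0, 0.0233, 0.0144] dr [-0.002, 0.0003, 0.0024]
```

View pics/i2_side.png

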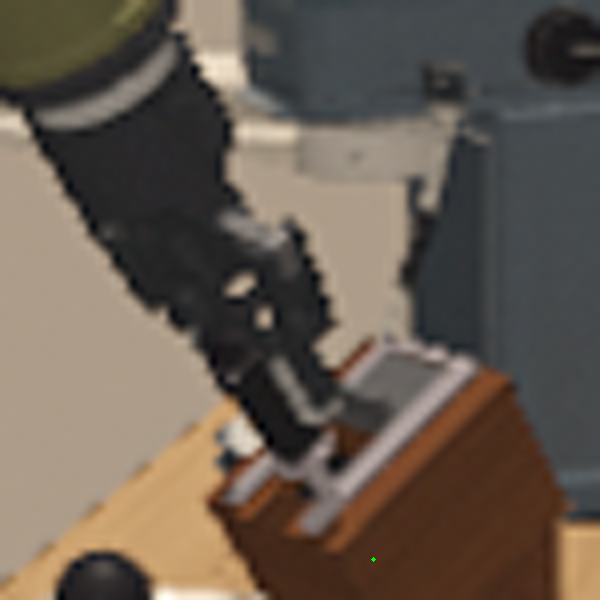

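View pics/i2_top.png

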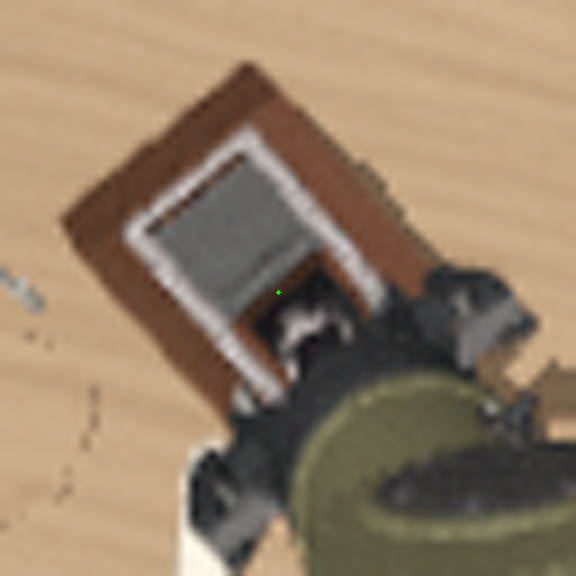

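Call:
{"op": "play_rows", "data": {
  "delta_pos": [
    [-0.03,0,0],
    [-0.08,0,0],
    [-0.15,0,0],
    [-0.25,0,0],
    [-0.4,0,0],
    [-0.55,0,0],
    [-0.7,0,0],
    [-0.85,0,0],
    [-0.85,0,0]
  ],
  "dr": [
    [0,0,0],
    [0,0,0],
    [0,0,0],
    [0,0,0],
    [0,0,0],
    [0,0,0],
    [0,0,0],
    [0,0,0],
    [0,0,0]
  ],
  "grip": [0.6,0.6,0.6,0.6,0.6,0.6,0.6,0.6,0.6]
}}

```text
time: 20.75
position: [472.6, -25.2, 249.6]
tool_rot: [[0.389, 0.638, -0.665], [0.318, -0.77, -0.553], [-0.865, 0.003, -0.502]]
contact_force: [0.9, 0.8, -0.6]
opening: 50.8
```

```bash
python3 w.py i3
```

```text
t 20.75 pos [472.61 -25.19 249.56] inblk [  3.51   2.53 179.9 ] op 50.83933827446417 Fblk [ 0.76 -0.03 -1.12] q [  6.11   5.3   16.27 122.84 -41.43  44.53   0.09]
[[ 0. -0.  0.]
 [-0. -0.  0.]
 [ 0.  0. -0.]]
dpos [0.0, 0.0127, 0.0175] dr [-0.0022, -0.0052, -0.0088]
```

View pics/i3_side.png

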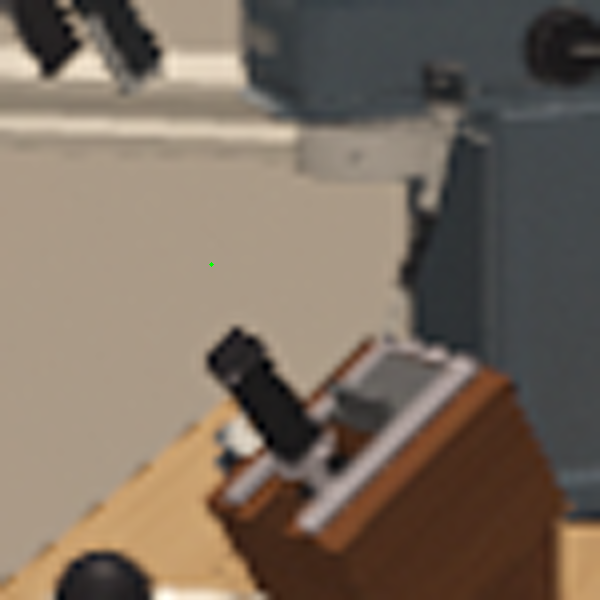

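View pics/i3_top.png

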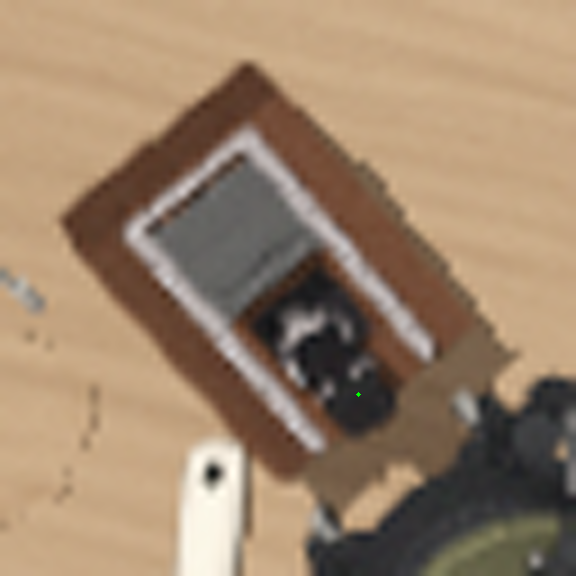

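View pics/raw_i3_top.png

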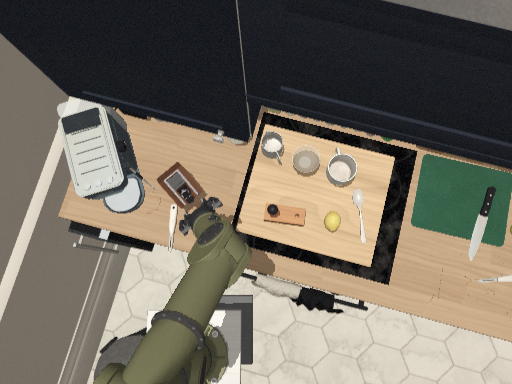

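```bash
python3 - <<'E'
from h import *
import cv2
for n,(x,y,k) in {"side":(205,110,8),"top":(150,155,9)}.items():
    im=cv2.imread(f"pics/raw_i3_{n}.png");im=cv2.resize(im[y:y+64,x:x+64],None,fx=k,fy=k,interpolation=cv2.INTER_CUBIC)
    A=[((3,4.6,80),(0,255,0)),((3,4.6,12),(0,255,0)),((32,18,20),(0,0,255)),((32,-18,20),(0,0,255)),((68,24,5),(255,0,0)),((68,-24,5),(255,0,0)),((24,-24,5),(255,0,0))]
    for p,c in A:
        u=(proj(n,blk(p))-[x,y]+.5)*k-.5; print(n,p,u.round()); cv2.circle(im,tuple(int(a) for a in u),3,c,-1)
    cv2.imwrite(f"pics/j_{n}.png",im)
E
```

```text
side (3, 4.6, 80) [242. 326.]
side (3, 4.6, 12) [308. 443.]
side (32, 18, 20) [326. 381.]
side (32, -18, 20) [377. 398.]
side (68, 24, 5) [384. 353.]
side (68, -24, 5) [453. 374.]
side (24, -24, 5) [387. 438.]
top (3, 4.6, 80) [338. 377.]
top (3, 4.6, 12) [308. 334.]
top (32, 18, 20) [234. 303.]
top (32, -18, 20) [312. 241.]
top (68, 24, 5) [154. 231.]
top (68, -24, 5) [258. 149.]
top (24, -24, 5) [331. 239.]
```

View pics/j_side.png

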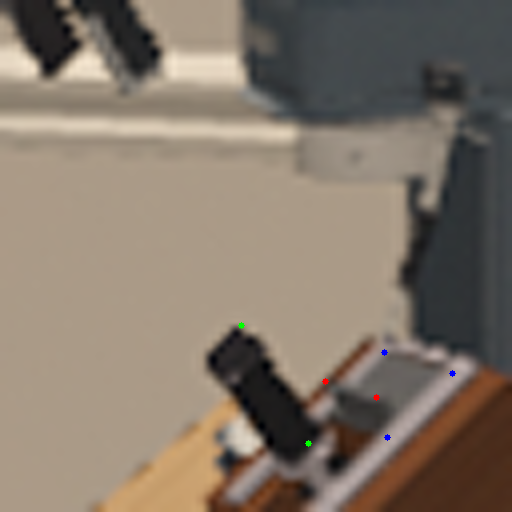

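View pics/j_top.png

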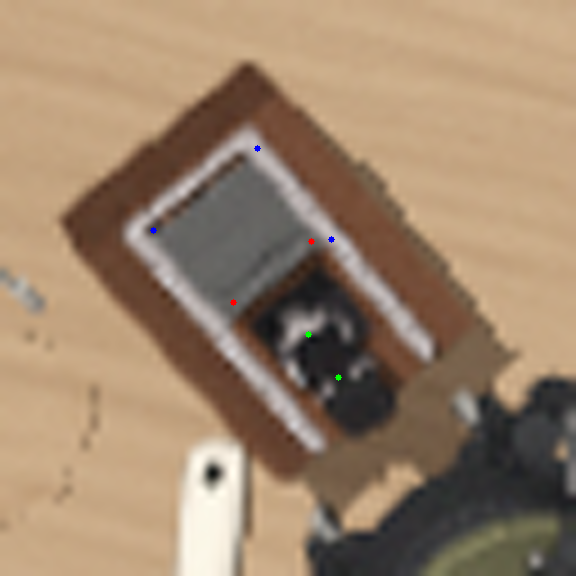

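```bash
python3 - <<'E'
from h import *
import cv2
for n,(x,y,w,h,k) in {"side":(226,146,26,30,22),"top":(174,182,26,24,24)}.items():
    im=cv2.imread(f"pics/raw_i3_{n}.png");im=cv2.resize(im[y:y+h,x:x+w],None,fx=k,fy=k,interpolation=cv2.INTER_CUBIC)
    im=np.clip(im.astype(float)*1.8,0,255).astype(np.uint8)
    cv2.imwrite(f"pics/k_{n}.png",im)
E
```

```text
(no output)
```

View pics/k_side.png

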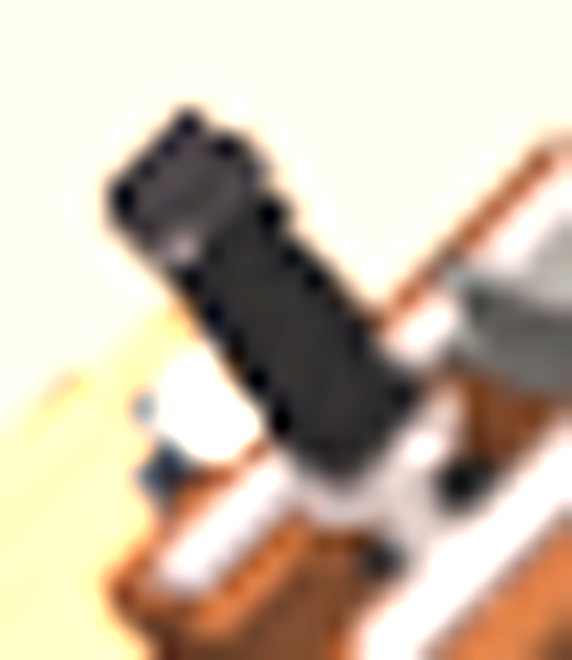

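View pics/k_top.png

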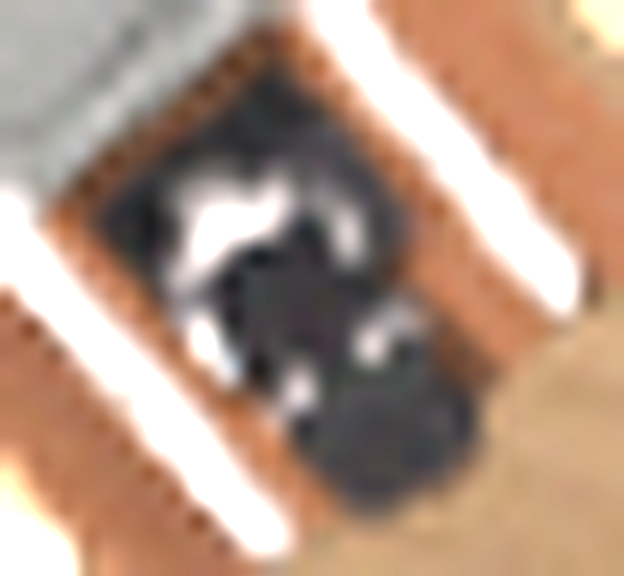

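```bash
python3 - <<'E'
from h import *
p,e=tri((174+385/24-.5,182+420/24-.5),(226+190/22-.5,146+178/22-.5)); print(p,e,inb(p))
# guard centre: side (365,490)->? , top (270,270)
p,e=tri((174+265/24-.5,182+275/24-.5),(226+370/22-.5,146+475/22-.5)); print(p,e,inb(p))
E
```

```text
[504.99035167   2.21820194 152.28604403] 4.245837725101812 [-8.38545518  2.85825276 74.45367231]
[532.5453896   28.54117003  96.4066717 ] 0.21050250337809995 [-3.3991423   5.44350838  7.0508819 ]
```

```bash
python3 -c "
from h import *
import cv2
a=cv2.imread('pics/top0.png').astype(int);b=eyes.camera('top')[:,:,::-1].astype(int)
d=(abs(a-b).max(2)>40).astype(np.uint8)
n,l,s,c=cv2.connectedComponentsWithStats(d)
print([x.tolist() for x in s[1:] if x[4]>5])
st(); print(r.close_job())"
```

```text
[[168, 173, 26, 30, 277], [144, 196, 131, 188, 7688], [294, 208, 10, 12, 106], [236, 218, 6, 14, 32], [193, 296, 28, 11, 159], [206, 301, 264, 83, 8343], [207, 310, 34, 35, 730], [170, 348, 27, 14, 192], [107, 362, 20, 22, 151], [177, 368, 14, 16, 110], [202, 372, 3, 6, 8], [167, 377, 17, 7, 68], [201, 380, 3, 4, 7]]
t 20.9 pos [472.17 -22.56 245.79] inblk [  2.79   4.83 175.96] op 51.278083224224225 Fblk [-0.03  0.35 -0.75] q [  6.07   5.64  16.05 123.06 -41.66  44.36   0.27]
the job is handed in; nothing more can be done
None
```

The dust cover is fully open and the honing steel is in its socket in the block. I handed the job in at about 20.9 s with the gripper clear of everything.

- **Cover:** I pushed it up the slope until it met the stop, where the force rose to about 20 N. The before-and-after top pictures show about 47 mm of travel, which matches the full 46 mm within error.
- **Steel:** I felt the well floor and found the hole about 3 mm up the slope and 5 mm across from the middle. That first search move started from a faint dark patch in the top picture, and feel confirmed it. The steel then went down about 45 mm and met the bottom at about 6 N, the full depth of the hole, before I let go.
- **Lean:** After release it leans down the slope; I put this at about 4°, roughly the play in the hole. The pictures put its handle end about 74 mm above the block's face, against 80 mm expected. That is within or near camera error, and it is not standing high.
- **Other things:** Comparing the first and last top pictures, the stirrer and the other things did not change. The only differences were at the block, at the spot the steel left and where the arm is, apart from one small patch beside the board that I put down to the arm's shadow.

Three checks did not go as expected:

- **Finger tips:** They showed about 20 mm behind the reported tool point, so my first push passed over the cover's bar. I corrected for this afterwards.
- **Close pass:** One move passed closer to the stirrer than I intended, without touching it.
- **First touch on the well floor:** It reached about 29 N, above the advised 3 to 5 N, and the steel did not slip in the grip.

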